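Mix a specimen on the sprung mixer pad and set it under the magnifier

TASK

Mix the specimen: press the round, wide-capped bottle upright onto the middle of the mixer's sprung pad until the pad is fully down, and keep it down for a good second. Then stand the bottle upright in the middle of the magnifier stand's round viewing plate and swing the magnifier, which stays where it is left, so that its lens is centred over the bottle. Leave the other containers on the mat standing where they are.

Things in the scene. Friction and masses are not known exactly. Their poses are not given: they have to be found in the camera images.
- bottle_mid (a point): the specimen bottle: clear glass, straight and round, 48 mm diameter up to 76 mm above its underside, then a short shoulder and a wide white screw cap (42 mm diameter, 18 mm high); 100 mm high in all, about 0.25 kg. This point is on its axis, half-way up (50 mm above its underside); z is up the axis. It stands on the rubber mat among the three other containers, in any of the four places
- bottle_base (a point): centre of the specimen bottle's underside
- jar_mid (a point): bystander: squat round glass jar with white lid, 58 mm diameter, 64 mm high; point half-way up its axis
- square_mid (a point): bystander: square glass bottle 42 x 42 mm with narrow white cap, 96 mm high; point half-way up its axis
- tall_mid (a point): bystander: slim round glass bottle with narrow white cap, 40 mm diameter, 134 mm high; point half-way up its axis
- mat: black rubber mat, 200 x 200 mm, 6 mm thick, fixed; the four containers stand on it at the corners of a square of 92 mm side, parallel to its edges. Origin: centre of its underside
- mixer: grey mixer housing, fixed, 130 x 120 mm, top of the housing 72 mm above the bench; the round black rubber pad sits above its middle. Origin: centre of its underside, z up
- pad_top (a point): centre of the top of the mixer's sprung rubber pad (72 mm diameter, flat, 12 mm thick), 100 mm above the bench when free, 88 mm when fully down
- pad (a joint): how far the pad is pressed down: 0 free, 0.012 m fully down against its stop. Spring: 4 N to start it, 12 N when fully down; it rises again when let go
- plate (a point): centre of the top of the viewing plate: a flat white disc (82 mm diameter) on a dark round foot (90 mm), top 12 mm above the bench, fixed to the magnifier stand, 260 mm from the axis of its upright steel post (22 mm diameter, 190 mm high, foot 110 mm across). The post stands beyond the line from plate to lens as seen from the robot
- lens (a point): centre of the magnifier's round glass lens, 157 mm above the bench and 260 mm from the post about which its arm turns level; friction (0.25 N m) holds the arm where it is left. The black lens frame is 94 mm across, from 150 to 164 mm above the bench: it passes above the bottle on the plate but blocks whatever it overhangs. The arm starts 0.65 to 1.55 rad from the plate, towards the mixer
- grip (a point): the magnifier's grip: an upright aluminium pin 18 mm in diameter on the lens frame, on the side away from the post, 314 mm from the post axis, from 164 to 214 mm above the bench; this point is on the pin's axis, 195 mm above the bench. Seen from above the arm can turn from 0.35 rad clockwise to 1.9 rad counter-clockwise of the plate (counter-clockwise is towards the mixer)
There are look-alikes about, which are no part of the job. What is shaped like the part that bears square_mid but red or turquoise is not meant.

How it is judged:
By the outcome, as a careful person would: the job done as asked, in the order asked, and still so for the second after the job is handed in, with the robot touching nothing.
It also fails if it takes over 72 s, if anything falls off the work surface, if the arm or the gripper's body presses on something with over 40 N, if the wrist force passes 120 N, or if a joint passes its speed limit or range.

ROBOT

A 6-joint arm with a two-finger parallel gripper is mounted at the origin on the work surface. World frame = base frame: x ahead of the robot, y to its left, z up, the work surface at z = 0. Lengths are in m, angles in rad, forces in N, time in s.
With the tool pointing down it reaches from about 0.275 to 0.825 m from the base axis. Payload 4.9 kg.
Tool frame: the origin (TCP) lies midway between the tips of the shut fingers; the grasp point (between the pads) lies 19 mm behind it; x points along the fingers, y is the direction in which the jaws open and shut, and the axes are right-handed (so a half turn about x gives the same grasp; the last joint's range is limited). The gripper opens to 85 mm and grips with 20 to 120 N. Pads are 22 mm wide; open, the fingers measure 114 mm over their backs; the gripper's body (76 mm by 85 mm) begins 54 mm behind the grasp point. The pads swing forward as they close: fully open they stand 13 mm farther back than shut.
Start: joints at [0.995, 0.326, -0.193, 1.052, 0, 1.437], TCP at [0.235, 0.497, 0.231] pointing down, gripper open.
Joint ranges: [-2.65, 2.65], [-0.97, 1.79], [-1.3, 1.35], [-1.93, 2.1], [-1.47, 1.37], [-3.14, 3.14]. Speed limits (rad/s): [2.57, 2.57, 3.14, 3.14, 3.14, 3.14].

INTERFACE

Orientations are given as a 3x3 rotation matrix whose columns are the frame's x, y, z axes.
In Python, from plant import readout, camera, get_calibration, arm gives the robot as it stands.
- The arm moves only by the tool carry_out, never from a script. Its argument "targets" is a list of rows, each a list of 5 numbers: the opening in per cent of the stroke, from 0 (shut) to 100 (fully open), then the shift along the tool's x, y, z in m, then the turn about the tool's x in rad. In form: [[grip, x, y, z, spin], ...]. A call has exactly 5 rows; each row is the pose to reach, as a shift and turn from the pose commanded when the call began, along the tool's axes at that moment; what a row does not reach only later rows make up. A row lasts 1/12 s, in which the tool goes at most 41.7 mm and 7.16 degrees, less where a joint would pass 70% of its speed; a pose out of reach is approached as far as the arm can. A call with a gripper value outside its range is refused whole. The fingers move at their own pace and stop on an object; the grip force is fixed at half the most. Time passes only in rows, so rows that repeat a pose let the fingers close, or fill a call up. It gives the time, the measured TCP pose, the force and the opening at its end, in the units of the state.
- readout.read_state(): the state, without advancing time (a new reading comes with each control period).
- camera(name): name is "scene" or "top"; returns (picture, depth): 480x640x3 uint8, blue, green, red; 480x640 float32, m along the optical axis (not along the pixel's ray), 0 where there is no reading.
- get_calibration(name): a dict with "vfov" (degrees; the focal length in pixels is half the picture's height over the tangent of half this angle, whatever the lens; pixels are square), "cx", "cy" (the principal point, pixels), "R" (3x3) and "t" (3): a world point X has camera coordinates R X + t. Camera axes: x right, y down, z forward; pixel columns grow to the right and rows downward; lengths in m; the calibration is good to about 2 mm. A picture is of the moment at which its call begins. get_calibration takes no time and is no camera call.
- arm.hand_in(): hands the job in, once; it reports no verdict.
The state is a dict: "t": time; "q": joint angles; "joint_vel": joint speeds; "joint_torque": joint torques, N m; "eef_pos": TCP position; "ee_rot": TCP orientation; "ft_force": force on the tool from outside, world axes, zero at the start; "moment": the same for the moment, N m; "gripper_width": finger opening in m.
Only numpy, scipy, OpenCV 4.12 (cv2) and the standard library are available. Lean on these libraries where they do the work, as an engineer would, in place of code of your own. Each camera call takes 0.05 s, during which the arm holds its last target.

## Working session

There is one attempt and no reset: what is moved stays moved. The work goes in short steps, Python scripts to look and compute and a tool call to move; the robot and the scene stay as the last step left them, time stands still between calls to the robot, and variables do not carry over. Pictures are saved under pics/ and viewed, and the job is handed in when it is done.

Besides the shell and the picture viewer there is one more tool, called after "Call:" as name(argument=value, ...) on one line, values as JSON. carry_out: Moves the arm, as the interface text tells. Its arguments: {"type":"object","properties":{"targets":{"type":"array"}},"required":["targets"]}

```bash
ls; mkdir -p pics; cat > h.py <<'E'
import numpy as np, cv2
from plant import readout, camera, get_calibration, arm
def cal(n):
    c=get_calibration(n); f=240/np.tan(np.radians(c['vfov'])/2)
    return f,c['cx'],c['cy'],np.array(c['R']),np.array(c['t'])
def ray(n,u,v):
    f,cx,cy,R,t=cal(n); d=R.T@np.array([(u-cx)/f,(v-cy)/f,1.]); return -R.T@t,d
def onplane(n,u,v,z):
    o,d=ray(n,u,v); return o+d*(z-o[2])/d[2]
def proj(n,X):
    f,cx,cy,R,t=cal(n); p=R@np.array(X)+t; return f*p[0]/p[2]+cx,f*p[1]/p[2]+cy
def cloud(n,D):
    f,cx,cy,R,t=cal(n); v,u=np.mgrid[:480,:640]
    P=np.stack([(u-cx)/f*D,(v-cy)/f*D,D],-1); return (P-t)@R
E
python3 - <<'E'
from h import *
print(readout.read_state())
for n in ['scene','top']:
    p,d=camera(n); cv2.imwrite(f'pics/{n}0.png',p); np.savez(f'{n}0.npz',p=p,d=d); print(n,get_calibration(n),(d>0).mean())
E
```

```text
pics
{'t': 0.0, 'q': array([ 9.94788818e-01,  3.26944710e-01, -1.93588900e-01,  1.05198626e+00,
       -1.60906813e-05,  1.43659976e+00]), 'joint_vel': array([ 2.28878276e-05,  2.27458768e-04, -2.58244695e-03, -6.28581502e-04,
       -8.32021195e-05,  6.03189588e-04]), 'joint_torque': array([ 8.97614354e-04, -4.43397689e+01,  2.62441278e+01,  1.53508340e-02,
       -8.21018875e-05,  1.14934417e-05]), 'eef_pos': array([0.23484143, 0.49670166, 0.23049947]), 'ee_rot': array([[-9.25285009e-04,  4.27576414e-01,  9.03978735e-01],
       [-1.45420311e-03,  9.03977591e-01, -4.27577362e-01],
       [-9.99998515e-01, -1.71019961e-03, -2.14653960e-04]]), 'ft_force': array([ 0.14269282,  0.16406292, -0.53779338]), 'moment': array([-0.04447899, -0.02855902,  0.0312999 ]), 'gripper_width': 0.08535153508223868}
scene {'vfov': 52.60049657121944, 'cx': 311.1973216263177, 'cy': 236.01108160913176, 'R': array([[-0.08832224,  0.99608591,  0.00347023],
       [ 0.78057006,  0.07137601, -0.62097974],
       [-0.61879686, -0.05213756, -0.78381893]]), 't': array([-0.03831259, -0.29942383,  1.38584051])} 0.9959342447916667
top {'vfov': 47.98978151516869, 'cx': 318.18259530712464, 'cy': 243.05870213576, 'R': array([[-0.01942707, -0.99976026,  0.01009978],
       [-0.99698878,  0.01861273, -0.07527906],
       [ 0.07507303, -0.01153182, -0.99711136]]), 't': array([0.06054392, 0.47599747, 1.03558297])} 0.996201171875
```

View pics/scene0.png

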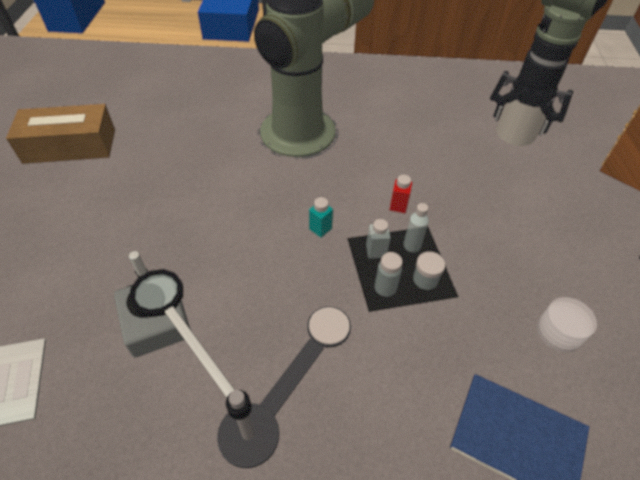

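View pics/top0.png

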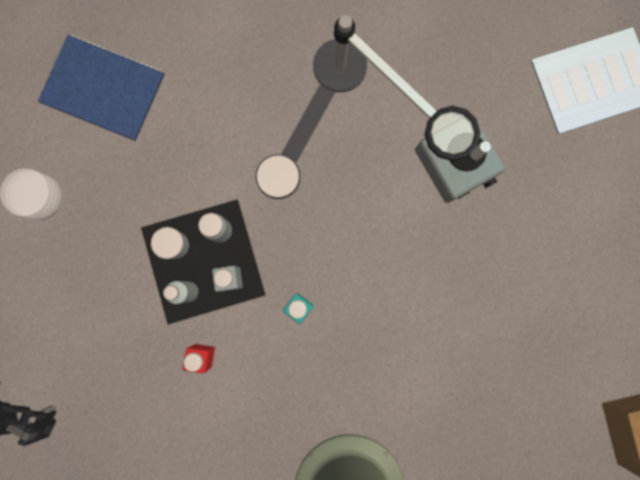

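The wide-capped bottle is at scene (389,273), top (213,227), in the mat place nearest the plate. The lens is at top (453,133), over the mixer, so it has to be moved aside before mixing. Next I measure everything.

```bash
cat > m.py <<'E'
from h import *
p=np.load('top0.npz')['p'];d=np.load('top0.npz')['d']
g=p.max(2).astype(int); hsv=cv2.cvtColor(p,cv2.COLOR_BGR2HSV)
C=cloud('top',d)
# bright whitish blobs
m=((p.min(2)>150)).astype(np.uint8)
n,l,s,c=cv2.connectedComponentsWithStats(m)
for i in range(1,n):
    if s[i,4]>40:
        z=np.median(C[l==i][:,2]); print('white',c[i].round(1),s[i,2:5],'z',z.round(3),onplane('top',*c[i],z).round(4), 'med',np.median(C[l==i],0).round(3))
m=((g<45)).astype(np.uint8)
n,l,s,c=cv2.connectedComponentsWithStats(m)
for i in range(1,n):
    if s[i,4]>60:
        z=np.median(C[l==i][:,2]); print('dark',c[i].round(1),s[i],'z',z.round(3),onplane('top',*c[i],z).round(4))
# mixer and mat height masks
for zr,reg in [((0.06,0.08),(400,130,520,210)),((0.003,0.009),(130,190,280,335))]:
    x0,y0,x1,y1=reg; mm=np.zeros((480,640),np.uint8); mm[y0:y1,x0:x1]=((C[...,2]>zr[0])&(C[...,2]<zr[1]))[y0:y1,x0:x1]
    P=C[mm>0]; r=cv2.minAreaRect((P[:,:2]*1000).astype(np.float32)); print(zr,len(P),r)
E
python3 m.py
```

```text
white [591.5  79.3] [ 108  106 7835] z 0.008 [ 0.8004 -0.5093  0.008 ] med [ 0.801 -0.509  0.008]
white [392.9  75. ] [  86   82 1009] z 0.162 [ 0.7551 -0.0816  0.1617] med [ 0.759 -0.084  0.162]
white [451.9 132.3] [  41   39 1240] z 0.159 [ 0.6534 -0.1809  0.1588] med [ 0.654 -0.181  0.159]
white [485.6 146.1] [ 12  12 106] z 0.213 [ 0.6145 -0.22    0.2133] med [ 0.615 -0.22   0.213]
white [277.4 175.7] [  41   40 1293] z 0.012 [0.6127 0.1295 0.012 ] med [0.612 0.129 0.012]
white [ 28.8 192.7] [  59   48 2165] z 0.062 [0.5785 0.5924 0.062 ] med [0.579 0.593 0.062]
white [210.4 224.5] [ 22  22 391] z 0.106 [0.5073 0.2448 0.1059] med [0.507 0.245 0.106]
white [166.6 242.5] [ 31  30 717] z 0.07 [0.4794 0.3325 0.0702] med [0.48  0.332 0.07 ]
white [222.7 277.9] [ 17  19 253] z 0.102 [0.4115 0.2241 0.1017] med [0.411 0.224 0.102]
white [180.9 291.1] [ 14  20 141] z 0.109 [0.3896 0.2968 0.1091] med [0.39  0.296 0.109]
white [170.4 292.4] [ 13  14 136] z 0.14 [0.3881 0.3071 0.1401] med [0.389 0.308 0.14 ]
white [297.1 309. ] [ 17  17 242] z 0.096 [0.3536 0.0923 0.0957] med [0.354 0.092 0.096]
white [192.6 362. ] [ 18  17 228] z 0.096 [0.2637 0.2794 0.0955] med [0.264 0.279 0.096]
dark [341.5  35.4] [335  24  19  20 164] z 0.17 [0.8232 0.0062 0.1699]
dark [463.8 162.7] [448 156  29  14 246] z 0.1 [ 0.6129 -0.2162  0.1002]
dark [205.9 263.7] [ 143  202  120  120 5367] z 0.006 [0.4414 0.2727 0.0061]
dark [  9.4 416.4] [  0 402  29  32 425] z 0.341 [0.2322 0.465  0.3408]
dark [ 40.8 424.5] [ 25 412  30  32 418] z 0.317 [0.2149 0.4358 0.3166]
(0.06, 0.08) 1944 ((632.66650390625, -223.5359344482422), (128.90127563476562, 120.7638931274414), 27.458507537841797)
(0.003, 0.009) 7270 ((446.1986083984375, 276.9695739746094), (295.71539306640625, 284.74493408203125), 89.14271545410156)
```

```bash
python3 - <<'E'
import cv2
p=cv2.imread('pics/top0.png'); cv2.imwrite('pics/topA.png',cv2.resize(p[0:220,240:520],None,fx=2.8,fy=2.7,interpolation=cv2.INTER_CUBIC))
p=cv2.imread('pics/scene0.png'); cv2.imwrite('pics/scA.png',cv2.resize(p[230:480,90:370],None,fx=2.4,fy=2.4,interpolation=cv2.INTER_CUBIC))
E
```

```text
(no output)
```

View pics/topA.png

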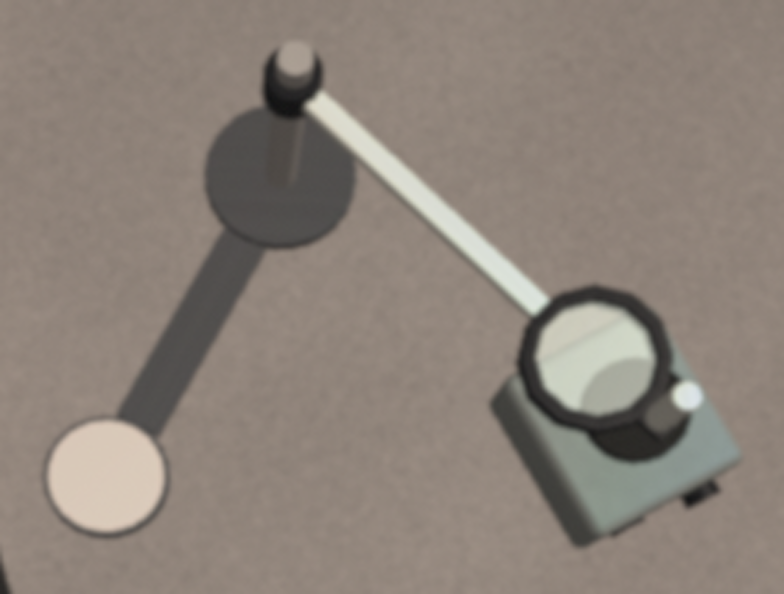

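View pics/scA.png

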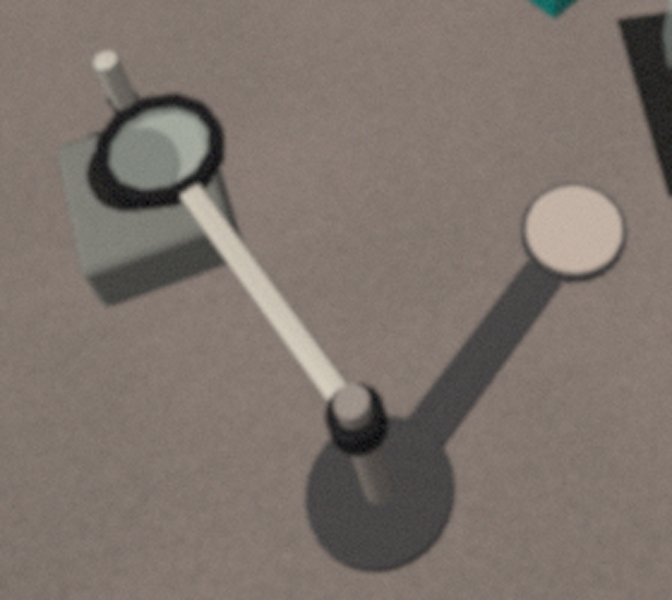

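```bash
cat > m2.py <<'E'
from h import *
z=np.load('top0.npz');pt,dt=z['p'],z['d']; z=np.load('scene0.npz');ps,ds=z['p'],z['d']
ct=lambda x,y:(240+x/2.8,y/2.7); cs=lambda x,y:(90+x/2.4,230+y/2.4)
print('post top',onplane('top',*ct(295,57),.19),onplane('scene',*cs(351,403),.19))
Ct=cloud('top',dt);Cs=cloud('scene',ds)
def blob(n,p,C,cond,name,zr):
    m=(cond&(C[...,2]>zr[0])&(C[...,2]<zr[1]))
    nn,l,s,c=cv2.connectedComponentsWithStats(m.astype(np.uint8))
    for i in range(1,nn):
        if s[i,4]>60:
            P=C[l==i]; zz=np.median(P[:,2]); print(n,name,s[i],'z',zz.round(4),onplane(n,*c[i],zz).round(4))
w=ps.min(2)>140
blob('scene',ps,Cs,w,'white',(0.01,0.3))
# foot circle
for n,C in (('top',Ct),('scene',Cs)):
    P=C.reshape(-1,3)
    # pad
    m=(P[:,2]>.096)&(P[:,2]<.104)&(abs(P[:,0]-.62)<.08)&(abs(P[:,1]+.21)<.09); Q=P[m,:2]*1000
    if len(Q)>20: print(n,'pad circle',len(Q),cv2.minEnclosingCircle(Q.astype(np.float32)))
    m=(P[:,2]>.066)&(P[:,2]<.078)&(abs(P[:,0]-.62)<.12)&(abs(P[:,1]+.21)<.12); Q=P[m,:2]*1000
    print(n,'housing',len(Q),cv2.minAreaRect(Q.astype(np.float32)),Q.min(0),Q.max(0))
    m=(P[:,2]>.15)&(P[:,2]<.17)&(abs(P[:,0]-.64)<.09)&(abs(P[:,1]+.19)<.09)
    dk=(pt if n=='top' else ps).reshape(-1,3).max(1)<70
    Q=P[m&dk,:2]*1000; print(n,'lens',len(Q),cv2.minEnclosingCircle(Q.astype(np.float32)), Q.mean(0),np.median(P[m&dk,2]))
    # foot of stand
    m=(P[:,2]>.004)&(P[:,2]<.03)&(abs(P[:,0]-.8)<.08)&(abs(P[:,1]-.02)<.08);Q=P[m,:2]*1000
    print(n,'foot',len(Q),cv2.minEnclosingCircle(Q.astype(np.float32)),np.median(P[m,2]))
    m=(P[:,2]>.003)&(P[:,2]<.009)&(abs(P[:,0]-.44)<.16)&(abs(P[:,1]-.27)<.16)&dk;
    Q=P[m,:2]*1000; print(n,'mat',cv2.minAreaRect(Q.astype(np.float32)))
E
python3 m2.py
```

```text
post top [8.38436534e-01 3.57452762e-04 1.90000000e-01] [0.84072463 0.00131143 0.19      ]
scene white [ 29 114  56  11 387] z 0.0914 [ 0.121  -0.6206  0.0914]
scene white [398 175  13   9  89] z 0.0956 [0.2643 0.2782 0.0956]
scene white [315 198  13  10 103] z 0.0956 [0.3545 0.0909 0.0956]
scene white [417 204  11   7  63] z 0.1397 [0.3887 0.3064 0.1397]
scene white [410 213  17  13 148] z 0.1086 [0.3984 0.3018 0.1086]
scene white [370 219  18  16 155] z 0.1012 [0.4155 0.2189 0.1012]
scene white [382 253  19  16 247] z 0.1057 [0.5085 0.244  0.1057]
scene white [418 253  27  21 447] z 0.0697 [0.481  0.3317 0.0697]
scene white [147 277  28  26 330] z 0.1585 [ 0.6421 -0.1696  0.1585]
scene white [ 540  298   57   49 2046] z 0.061 [0.5919 0.5893 0.061 ]
scene white [ 166  308   68   88 1054] z 0.1614 [ 0.7617 -0.0768  0.1614]
scene white [310 308  39  35 902] z 0.012 [0.6132 0.1286 0.012 ]
top pad circle 315 ((633.0985107421875, -224.6435089111328), 36.17141342163086)
top housing 1838 ((633.3885498046875, -223.21566772460938), (128.96609497070312, 119.69607543945312), 28.425765991210938
[... 285 characters left out ...]
p mat ((447.18939208984375, 279.52880859375), (195.6294403076172, 196.25106811523438), 15.47968864440918)
scene pad circle 108 ((651.1636962890625, -238.0614776611328), 29.696849822998047)
scene housing 1507 ((637.149169921875, -222.574462890625), (129.24810791015625, 119.05645751953125), 27.788578033447266) [ 594.36692847 -301.08838387] [ 716.67182226 -144.87265495]
scene lens 776 ((654.15234375, -184.62826538085938), 51.451995849609375) [ 660.54938867 -180.07033944] 0.16329463694063062
scene foot 3058 ((796.5924682617188, 20.394426345825195), 100.27845001220703) 0.010992640853473328
scene mat ((448.70849609375, 278.647705078125), (198.52528381347656, 197.4263153076172), 15.490715026855469)
```

```bash
cat > plan.py <<'E'
from h import *
import sys
def cur():
    s=readout.read_state(); R=s['ee_rot']; return np.array(s['eef_pos']),np.degrees(np.arctan2(R[1,1],R[0,1])),s
def wrap(a): return (a+180)%360-180
def rows(p0,th0,wps,g):
    """wps: list of (xyz,theta) per row; chunks of 5"""
    for k in range(0,len(wps),5):
        t=np.radians(th0); Y=np.array([np.cos(t),np.sin(t),0]); X=np.array([0,0,-1.]); Z=np.cross(X,Y)
        ch=wps[k:k+5]; ch=ch+[ch[-1]]*(5-len(ch)); o=[]
        for p,th in ch:
            d=np.array(p)-p0; o.append([g]+[round(float(d@a),4) for a in (X,Y,Z)]+[round(float(np.radians(wrap(th0-th))),3)])
        print(str(o).replace(' ','')); p0,th0=np.array(ch[-1][0]),ch[-1][1]
def lin(p0,th0,p1,th1,n):
    p0,p1=np.array(p0),np.array(p1); d=wrap(th1-th0)
    return [(p0+(p1-p0)*i/n,th0+d*i/n) for i in range(1,n+1)]
E
python3 - <<'E'
from plan import *
p,th,s=cur(); print(p,th)
a=(0.45,0.14,0.27); b=(0.614,-0.220,0.27)
w=lin(p,th,a,100,11); w+=lin(a,100,b,134.5,11)
w=w[:]
rows(p,th,w,100)
E
```

```text
[0.23487472 0.49678312 0.23061208] 64.68815468036915
[[100,-0.0036,-0.021,0.0315,-0.056],[100,-0.0072,-0.0419,0.0631,-0.112],[100,-0.0107,-0.0629,0.0946,-0.168],[100,-0.0143,-0.0838,0.1262,-0.224],[100,-0.0179,-0.1048,0.1577,-0.28]]
[[100,-0.0036,-0.0289,0.0245,-0.056],[100,-0.0072,-0.0577,0.049,-0.112],[100,-0.0107,-0.0866,0.0736,-0.168],[100,-0.0143,-0.1155,0.0981,-0.224],[100,-0.0179,-0.1443,0.1226,-0.28]]
[[100,-0.0036,-0.0345,0.0156,-0.056],[100,-0.0036,-0.0688,0.0265,-0.111],[100,-0.0036,-0.103,0.0375,-0.166],[100,-0.0036,-0.1373,0.0484,-0.22],[100,-0.0036,-0.1716,0.0593,-0.275]]
[[100,0.0,-0.0359,0.0012,-0.055],[100,0.0,-0.0719,0.0024,-0.109],[100,0.0,-0.1078,0.0037,-0.164],[100,0.0,-0.1438,0.0049,-0.219],[100,0.0,-0.1797,0.0061,-0.274]]
[[100,0.0,-0.0349,-0.0085,-0.055],[100,0.0,-0.0699,-0.0171,-0.109],[100,0.0,-0.0699,-0.0171,-0.109],[100,0.0,-0.0699,-0.0171,-0.109],[100,0.0,-0.0699,-0.0171,-0.109]]
```

Call:
carry_out(targets=[[100, -0.004, -0.021, 0.032, -0.056], [100, -0.008, -0.042, 0.063, -0.112], [100, -0.012, -0.063, 0.095, -0.168], [100, -0.016, -0.084, 0.126, -0.224], [100, -0.02, -0.105, 0.158, -0.28]])

```text
t: 0.52
eef_pos: [0.3332, 0.3331, 0.2511]
ee_rot: [[-0.001, 0.157, 0.988], [-0.0, 0.988, -0.157], [-1.0, -0.001, -0.0]]
ft_force: [-0.1, -0.4, -0.3]
gripper_width: 0.0854
```

Call:
carry_out(targets=[[100, -0.004, -0.029, 0.025, -0.056], [100, -0.007, -0.058, 0.049, -0.112], [100, -0.011, -0.087, 0.074, -0.168], [100, -0.014, -0.116, 0.098, -0.224], [100, -0.018, -0.144, 0.123, -0.28]])

```text
t: 0.93
eef_pos: [0.4314, 0.1709, 0.2692]
ee_rot: [[-0.001, -0.121, 0.993], [-0.0, 0.993, 0.121], [-1.0, -0.0, -0.001]]
ft_force: [0.5, 0.5, -0.3]
gripper_width: 0.0852
```

Call:
carry_out(targets=[[100, -0.004, -0.034, 0.016, -0.056], [100, -0.004, -0.069, 0.027, -0.111], [100, -0.004, -0.103, 0.038, -0.166], [100, -0.004, -0.137, 0.048, -0.22], [100, -0.004, -0.172, 0.059, -0.275]])

```text
t: 1.35
eef_pos: [0.5102, 0.0073, 0.273]
ee_rot: [[-0.001, -0.386, 0.923], [0.0, 0.923, 0.386], [-1.0, 0.001, -0.001]]
ft_force: [0.7, 1.2, 0.3]
gripper_width: 0.0854
```

```bash
python3 - <<'E'
from plan import *
p,th,s=cur(); print(s['t'],p,th,s['q'])
b=(0.614,-0.220,0.27)
rows(p,th,lin(p,th,b,134.5,8),100)
E
```

```text
1.35 [0.51019545 0.00730196 0.27297877] 112.6776614139761 [-1.30547253e-01  2.27575672e-01 -2.18893826e-01  1.12509925e+00
  1.82520382e-04 -5.26347339e-01]
[[100,0.0004,-0.0312,0.001,-0.048],[100,0.0007,-0.0624,0.002,-0.095],[100,0.0011,-0.0937,0.0031,-0.143],[100,0.0015,-0.1249,0.0041,-0.19],[100,0.0019,-0.1561,0.0051,-0.238]]
[[100,0.0004,-0.0306,-0.0064,-0.048],[100,0.0007,-0.0612,-0.0127,-0.095],[100,0.0011,-0.0917,-0.0191,-0.143],[100,0.0011,-0.0917,-0.0191,-0.143],[100,0.0011,-0.0917,-0.0191,-0.143]]
```

Call:
carry_out(targets=[[100, 0, -0.031, 0.001, -0.048], [100, 0.001, -0.062, 0.002, -0.095], [100, 0.001, -0.094, 0.003, -0.143], [100, 0.002, -0.125, 0.004, -0.19], [100, 0.002, -0.156, 0.005, -0.238]])

```text
t: 1.77
eef_pos: [0.5746, -0.1347, 0.2706]
ee_rot: [[-0.001, -0.592, 0.806], [0.0, 0.806, 0.592], [-1.0, 0.001, -0.001]]
ft_force: [-0.0, -0.2, 0.1]
gripper_width: 0.0853
```

Call:
carry_out(targets=[[100, 0, -0.031, -0.006, -0.048], [100, 0.001, -0.061, -0.013, -0.095], [100, 0.001, -0.092, -0.019, -0.143], [100, 0.001, -0.092, -0.019, -0.143], [100, 0.001, -0.092, -0.019, -0.143]])

```text
t: 2.18
eef_pos: [0.6133, -0.2201, 0.2688]
ee_rot: [[-0.002, -0.697, 0.717], [0.001, 0.717, 0.697], [-1.0, 0.002, -0.001]]
ft_force: [0.2, -0.2, 0.7]
gripper_width: 0.0856
```

```bash
python3 - <<'E'
from plan import *
p,th,s=cur(); print(s['t'],p,th,s['q'])
im,d=camera('scene'); cv2.imwrite('pics/s1.png',cv2.resize(im[150:400,30:330],None,fx=2.4,fy=2.4))
rows(p,th,lin(p,th,(0.614,-0.220,0.18),134.5,5),100)
E
```

```text
2.1833 [ 0.61333386 -0.22012656  0.2687821 ] 134.2039453072472 [-4.57840325e-01  5.05423833e-01  1.77531706e-01  1.24488325e+00
  1.49246573e-04 -1.22934536e+00]
[[100,0.0178,-0.0001,0.0001,-0.001],[100,0.0355,-0.0001,0.0002,-0.002],[100,0.0533,-0.0002,0.0003,-0.003],[100,0.071,-0.0003,0.0005,-0.004],[100,0.0888,-0.0004,0.0006,-0.005]]
```

View pics/s1.png

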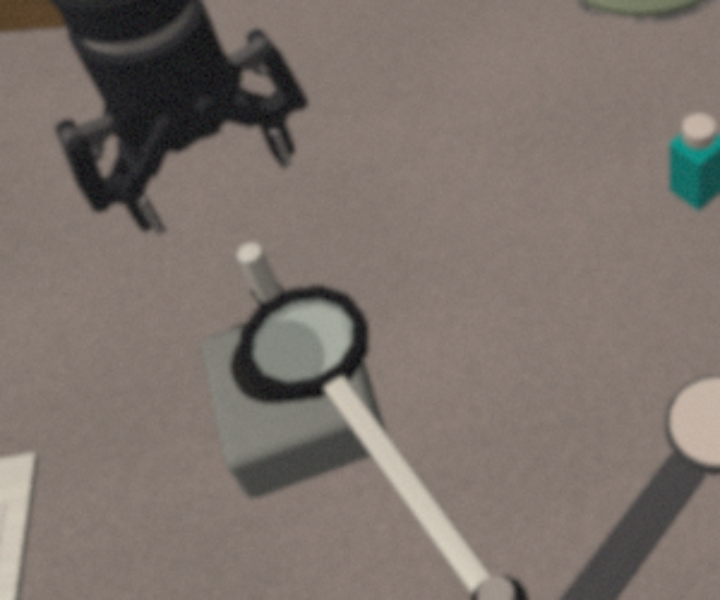

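The open fingers straddle the pin, whose tip is at crop (250,255) between the fingertips at (150,225) and (285,160). I'll descend and close.

Call:
carry_out(targets=[[100, 0.018, 0, 0, 0], [100, 0.036, 0, 0, 0], [100, 0.054, 0, 0, 0], [100, 0.071, 0, 0, 0], [100, 0.088, 0, 0, 0]])

```text
t: 2.65
eef_pos: [0.613, -0.2169, 0.1818]
ee_rot: [[-0.0, -0.7, 0.714], [0.0, 0.714, 0.7], [-1.0, 0.001, 0.0]]
ft_force: [0.2, 0.1, 0.5]
gripper_width: 0.0855
```

Call:
carry_out(targets=[[60, 0, 0, 0, 0], [40, 0, 0, 0, 0], [20, 0, 0, 0, 0], [10, 0, 0, 0, 0], [10, 0, 0, 0, 0]])

```text
t: 3.07
eef_pos: [0.6142, -0.2188, 0.1838]
ee_rot: [[0.002, -0.699, 0.715], [-0.001, 0.715, 0.699], [-1.0, -0.002, 0.001]]
ft_force: [-0.1, 0.1, 0.7]
gripper_width: 0.0257
```

Call:
carry_out(targets=[[10, 0, 0, 0, 0], [10, 0, 0, 0, 0], [10, 0, 0, 0, 0], [10, 0, 0, 0, 0], [10, 0, 0, 0, 0]])

```text
t: 3.48
eef_pos: [0.6142, -0.219, 0.1838]
ee_rot: [[0.002, -0.699, 0.715], [-0.001, 0.715, 0.699], [-1.0, -0.002, 0.001]]
ft_force: [-1.1, 1.0, 6.0]
gripper_width: 0.0163
```

```bash
python3 - <<'E'
from plan import *
p,th,s=cur(); print(s['t'],p,th,s['gripper_width'],s['ft_force'])
c=np.array([.840,.001]); 
v=p[:2]-c; r=np.hypot(*v); a0=np.degrees(np.arctan2(v[1],v[0]))%360; print(r,a0)
n=15; w=[]
for i in range(1,n+1):
    a=a0+(189-a0)*i/n; q=c+r*np.array([np.cos(np.radians(a)),np.sin(np.radians(a))]); w.append(((q[0],q[1],p[2]),th+a-a0))
rows(p,th,w,10)
E
```

```text
3.4833 [ 0.6142424  -0.21896758  0.18375417] 134.36052105960724 0.01633265954380748 [-1.09101302  1.04466202  5.95763723]
0.3152018923283245 224.25576332846717
[[10,0.0,0.0129,0.0003,0.041],[10,0.0,0.0258,0.0011,0.082],[10,0.0,0.0387,0.0025,0.123],[10,0.0,0.0515,0.0043,0.164],[10,0.0,0.0642,0.0067,0.205]]
[[10,0.0,0.0129,0.0003,0.041],[10,0.0,0.0258,0.0011,0.082],[10,0.0,0.0387,0.0025,0.123],[10,0.0,0.0515,0.0043,0.164],[10,0.0,0.0642,0.0067,0.205]]
[[10,0.0,0.0129,0.0003,0.041],[10,0.0,0.0258,0.0011,0.082],[10,0.0,0.0387,0.0025,0.123],[10,0.0,0.0515,0.0043,0.164],[10,0.0,0.0642,0.0067,0.205]]
```

Call:
carry_out(targets=[[10, 0, 0.013, 0, 0.041], [10, 0, 0.026, 0.001, 0.082], [10, 0, 0.039, 0.002, 0.123], [10, 0, 0.051, 0.004, 0.164], [10, 0, 0.064, 0.007, 0.205]])

```text
t: 3.9
eef_pos: [0.5743, -0.1686, 0.1837]
ee_rot: [[0.003, -0.537, 0.844], [-0.002, 0.844, 0.537], [-1.0, -0.003, 0.001]]
ft_force: [-1.0, -1.1, 6.5]
gripper_width: 0.0161
```

Call:
carry_out(targets=[[10, 0, 0.013, 0, 0.041], [10, 0, 0.026, 0.001, 0.082], [10, 0, 0.039, 0.002, 0.123], [10, 0, 0.051, 0.004, 0.164], [10, 0, 0.064, 0.007, 0.205]])

```text
t: 4.32
eef_pos: [0.5454, -0.1109, 0.1837]
ee_rot: [[0.002, -0.354, 0.935], [-0.002, 0.935, 0.354], [-1.0, -0.003, 0.001]]
ft_force: [-2.0, -1.7, 8.3]
gripper_width: 0.0163
```

Call:
carry_out(targets=[[10, 0, 0.013, 0, 0.041], [10, 0, 0.026, 0.001, 0.082], [10, 0, 0.039, 0.002, 0.123], [10, 0, 0.051, 0.004, 0.164], [10, 0, 0.064, 0.007, 0.205]])

```text
t: 4.73
eef_pos: [0.529, -0.0484, 0.1837]
ee_rot: [[0.001, -0.156, 0.988], [-0.002, 0.988, 0.156], [-1.0, -0.002, 0.001]]
ft_force: [-2.4, -1.6, 8.6]
gripper_width: 0.0162
```

Call:
carry_out(targets=[[10, 0, 0, 0, 0], [10, 0, 0, 0, 0], [60, 0, 0, 0, 0], [100, 0, 0, 0, 0], [100, 0, 0, 0, 0]])

```text
t: 5.15
eef_pos: [0.5289, -0.0481, 0.1822]
ee_rot: [[-0.0, -0.158, 0.987], [0.0, 0.987, 0.158], [-1.0, 0.0, -0.0]]
ft_force: [-0.4, 0.2, 0.7]
gripper_width: 0.0521
```

Call:
carry_out(targets=[[100, 0, 0, 0, 0], [100, 0, 0, 0, 0], [100, 0, 0, 0, 0], [100, -0.02, 0, 0, 0], [100, -0.05, 0, 0, 0]])

```text
t: 5.57
eef_pos: [0.5267, -0.0477, 0.2299]
ee_rot: [[-0.006, -0.158, 0.987], [0.002, 0.987, 0.158], [-1.0, 0.003, -0.006]]
ft_force: [0.9, -0.5, -0.3]
gripper_width: 0.0855
```

```bash
python3 - <<'E'
from plan import *
p,th,s=cur(); print(s['t'],p,th,s['gripper_width'],s['ft_force'])
im,d=camera('scene'); cv2.imwrite('pics/s2.png',im)
rows(p,th,lin(p,th,(p[0],p[1],.27),th,2)+lin((p[0],p[1],.27),th,(0.508,0.2445,0.27),62.3,13),100)
E
```

```text
5.5667 [ 0.52667498 -0.04767451  0.2299423 ] 99.10744827292717 0.08548726515815752 [ 0.88672453 -0.48642751 -0.30301362]
[[100,-0.02,0.0,0.0,0.0],[100,-0.0401,0.0,0.0,0.0],[100,-0.0401,0.0224,0.0021,0.049],[100,-0.0401,0.0448,0.0043,0.099],[100,-0.0401,0.0673,0.0064,0.148]]
[[100,0.0,0.0225,-0.0012,0.049],[100,0.0,0.045,-0.0024,0.099],[100,0.0,0.0675,-0.0036,0.148],[100,0.0,0.09,-0.0048,0.198],[100,0.0,0.1124,-0.006,0.247]]
[[100,0.0,0.0215,-0.0067,0.049],[100,0.0,0.043,-0.0133,0.099],[100,0.0,0.0645,-0.02,0.148],[100,0.0,0.0861,-0.0266,0.198],[100,0.0,0.1076,-0.0333,0.247]]
```

View pics/s2.png

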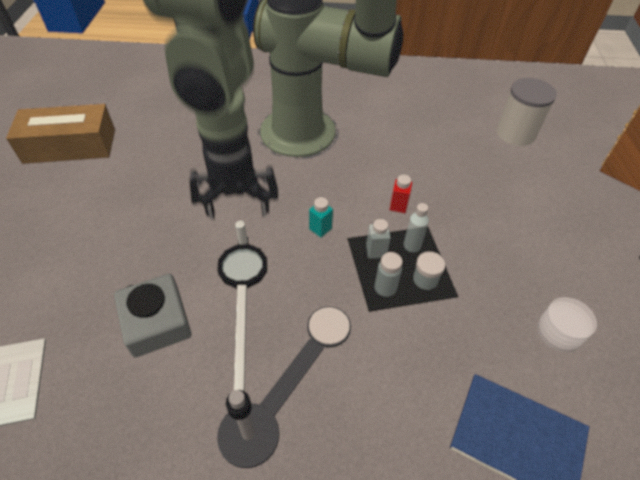

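The magnifier is parked midway with its lens at (243,265), and the mixer pad at (146,300) is now clear. On to the bottle.

Call:
carry_out(targets=[[100, -0.02, 0, 0, 0], [100, -0.04, 0, 0, 0], [100, -0.04, 0.022, 0.002, 0.049], [100, -0.04, 0.045, 0.004, 0.099], [100, -0.04, 0.067, 0.006, 0.148]])

```text
t: 6.03
eef_pos: [0.5245, 0.0195, 0.2727]
ee_rot: [[0.001, -0.007, 1.0], [0.0, 1.0, 0.007], [-1.0, 0.0, 0.001]]
ft_force: [-0.9, -0.2, 0.1]
gripper_width: 0.0851
```

Call:
carry_out(targets=[[100, 0, 0.022, -0.001, 0.049], [100, 0, 0.045, -0.002, 0.099], [100, 0, 0.067, -0.004, 0.148], [100, 0, 0.09, -0.005, 0.198], [100, 0, 0.112, -0.006, 0.247]])

```text
t: 6.45
eef_pos: [0.5169, 0.1321, 0.2723]
ee_rot: [[0.0, 0.236, 0.972], [0.0, 0.972, -0.236], [-1.0, 0.0, 0.0]]
ft_force: [0.2, -0.4, -1.1]
gripper_width: 0.0853
```

Call:
carry_out(targets=[[100, 0, 0.022, -0.007, 0.049], [100, 0, 0.043, -0.013, 0.099], [100, 0, 0.065, -0.02, 0.148], [100, 0, 0.086, -0.027, 0.198], [100, 0, 0.107, -0.033, 0.247]])

```text
t: 6.87
eef_pos: [0.5097, 0.2439, 0.2722]
ee_rot: [[0.0, 0.466, 0.885], [0.0, 0.885, -0.466], [-1.0, 0.0, 0.0]]
ft_force: [0.5, -0.8, -0.2]
gripper_width: 0.0856
```

```bash
python3 - <<'E'
from plan import *
im,d=camera('top'); cv2.imwrite('pics/t2.png',im); np.savez('t2.npz',p=im,d=d)
ims,ds=camera('scene'); cv2.imwrite('pics/s3.png',cv2.resize(ims[120:340,270:510],None,fx=2.7,fy=2.7)); np.savez('s3.npz',p=ims,d=ds)
p,th,s=cur(); print(s['t'],p,th)
for n,q,dd in (('top',im,d),('scene',ims,ds)):
    C=cloud(n,dd); m=(abs(C[...,2]-.1)<.006)&(abs(C[...,0]-.634)<.06)&(abs(C[...,1]+.224)<.06)
    v,u=np.nonzero(m); (c,r)=cv2.minEnclosingCircle((C[m][:,:2]*1000).astype(np.float32)); print(n,m.sum(),c,r,onplane(n,u.mean(),v.mean(),.1))
rows(p,th,lin(p,th,(.508,.2445,.13),62.3,5)+lin((.508,.2445,.13),62.3,(.508,.2445,.042),62.3,5),100)
E
```

```text
6.9667 [0.5096026  0.2453583  0.27204691] 62.516398676499236
top 1190 (633.8360595703125, -223.57339477539062) 36.60821533203125 [ 0.6330585  -0.22315038  0.1       ]
scene 993 (637.0556030273438, -223.3960418701172) 36.883052825927734 [ 0.63917936 -0.22232621  0.1       ]
[[100,0.0284,-0.0003,-0.0002,0.001],[100,0.0568,-0.0006,-0.0004,0.002],[100,0.0852,-0.0009,-0.0006,0.002],[100,0.1136,-0.0012,-0.0008,0.003],[100,0.142,-0.0015,-0.001,0.004]]
[[100,0.0176,0.0,0.0,0.0],[100,0.0352,0.0,0.0,0.0],[100,0.0528,0.0,0.0,0.0],[100,0.0704,0.0,0.0,0.0],[100,0.088,0.0,0.0,0.0]]
```

View pics/s3.png

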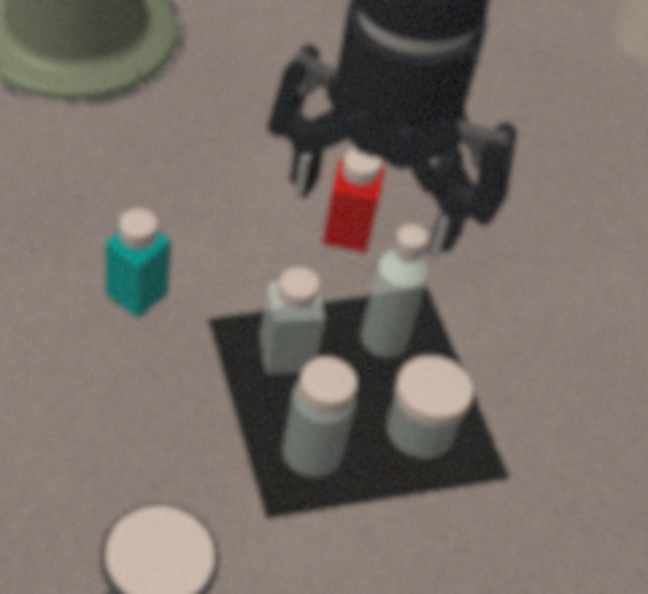

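The fingers are open above the bottle, and the four containers are standing as before.

Call:
carry_out(targets=[[100, 0.028, 0, 0, 0.001], [100, 0.057, -0.001, 0, 0.002], [100, 0.085, -0.001, -0.001, 0.002], [100, 0.114, -0.001, -0.001, 0.003], [100, 0.142, -0.001, -0.001, 0.004]])

```text
t: 7.38
eef_pos: [0.5085, 0.2416, 0.129]
ee_rot: [[0.0, 0.468, 0.884], [-0.0, 0.884, -0.468], [-1.0, 0.0, 0.0]]
ft_force: [1.0, 1.1, -0.1]
gripper_width: 0.0859
```

Call:
carry_out(targets=[[100, 0.018, 0, 0, 0], [100, 0.036, 0, 0, 0], [100, 0.054, 0, 0, 0], [100, 0.072, 0, 0, 0], [100, 0.087, 0, 0, 0]])

```text
t: 7.8
eef_pos: [0.5083, 0.2414, 0.042]
ee_rot: [[-0.001, 0.468, 0.884], [-0.001, 0.884, -0.468], [-1.0, -0.001, -0.0]]
ft_force: [-0.4, -0.3, -0.3]
gripper_width: 0.0855
```

```bash
python3 - <<'E'
from plan import *
p,th,s=cur(); print(s['t'],p,th,s['ft_force'])
ims,ds=camera('scene'); cv2.imwrite('pics/s4.png',cv2.resize(ims[120:340,270:510],None,fx=2.7,fy=2.7))
E
```

```text
7.8 [0.50833725 0.24138111 0.04199466] 62.10032257060396 [-0.3831834  -0.30944073 -0.2764019 ]
```

View pics/s4.png

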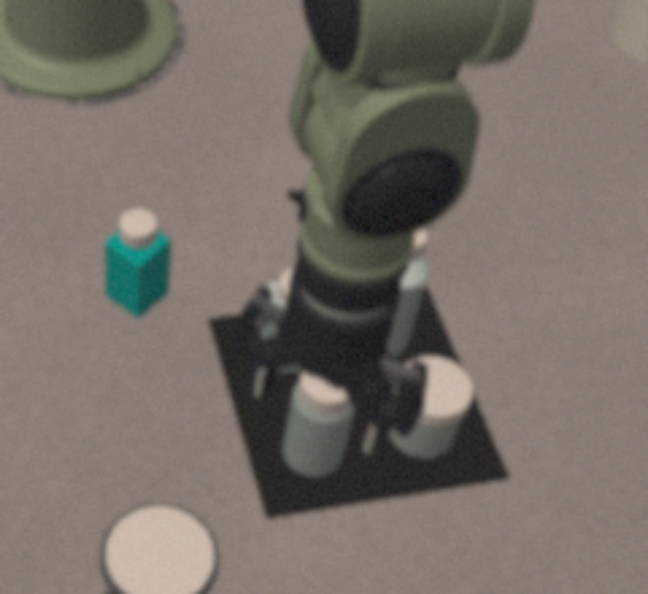

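The fingertips at crop (260,385) and (370,445) straddle the bottle's mid-height at about (320,420). I'll centre by 3 mm and close.

Call:
carry_out(targets=[[100, 0, 0.003, -0.001, 0], [100, 0, 0.003, -0.001, 0], [80, 0, 0.003, -0.001, 0], [60, 0, 0.003, -0.001, 0], [45, 0, 0.003, -0.001, 0]])

```text
t: 8.27
eef_pos: [0.5098, 0.2456, 0.0443]
ee_rot: [[0.002, 0.468, 0.884], [0.0, 0.884, -0.468], [-1.0, 0.001, 0.001]]
ft_force: [-1.2, -2.7, 4.2]
gripper_width: 0.0519
```

Call:
carry_out(targets=[[40, 0, 0, 0, 0], [40, 0, 0, 0, 0], [40, 0, 0, 0, 0], [40, 0, 0, 0, 0], [40, 0, 0, 0, 0]])

```text
t: 8.68
eef_pos: [0.5097, 0.2455, 0.0446]
ee_rot: [[0.002, 0.468, 0.884], [0.0, 0.884, -0.468], [-1.0, 0.001, 0.002]]
ft_force: [-0.4, -1.2, 5.2]
gripper_width: 0.0467
```

Call:
carry_out(targets=[[40, -0.008, 0, 0, 0], [40, -0.02, 0, 0, 0], [40, -0.04, 0, 0, 0], [40, -0.06, 0, 0, 0], [40, -0.08, 0, 0, 0]])

```text
t: 9.1
eef_pos: [0.5085, 0.2453, 0.1244]
ee_rot: [[-0.001, 0.468, 0.884], [-0.0, 0.884, -0.468], [-1.0, -0.001, -0.001]]
ft_force: [0.5, 0.2, -2.2]
gripper_width: 0.0467
```

```bash
python3 - <<'E'
from plan import *
p,th,s=cur(); print(s['t'],p,th,s['ft_force'],s['gripper_width'],s['q'])
ims,ds=camera('scene'); cv2.imwrite('pics/s5.png',cv2.resize(ims[120:340,270:510],None,fx=2.7,fy=2.7))
it,dt=camera('top'); cv2.imwrite('pics/t5.png',it)
b=(.52,.10,.29); e=(.635,-.223,.29)
w=lin(p,th,(p[0],p[1],.29),th,6)+lin((p[0],p[1],.29),th,b,62.3-0,6)+lin(b,62.3,e,62.3,13)
rows(p,th,w,40)
E
```

```text
9.1 [0.50854377 0.24529198 0.12437331] 62.116870540200516 [ 0.45767727  0.22905788 -2.24579504] 0.04674570386951159 [ 3.18662289e-01  4.45457365e-01 -3.05539256e-01  8.20572310e-01
  5.88756229e-05  8.05314830e-01]
[[40,-0.0276,0.0,0.0,0.0],[40,-0.0552,0.0,0.0,0.0],[40,-0.0828,0.0,0.0,0.0],[40,-0.1104,0.0,0.0,0.0],[40,-0.138,0.0,0.0,0.0]]
[[40,-0.0276,0.0,0.0,0.0],[40,-0.0276,-0.0205,0.013,-0.001],[40,-0.0276,-0.041,0.026,-0.001],[40,-0.0276,-0.0615,0.039,-0.002],[40,-0.0276,-0.082,0.052,-0.002]]
[[40,0.0,-0.0205,0.013,-0.001],[40,0.0,-0.0411,0.0259,-0.001],[40,0.0,-0.0589,0.0453,-0.001],[40,0.0,-0.0768,0.0647,-0.001],[40,0.0,-0.0947,0.0841,-0.001]]
[[40,0.0,-0.0179,0.0194,0.0],[40,0.0,-0.0358,0.0388,0.0],[40,0.0,-0.0537,0.0581,0.0],[40,0.0,-0.0715,0.0775,0.0],[40,0.0,-0.0894,0.0969,0.0]]
[[40,0.0,-0.0179,0.0194,0.0],[40,0.0,-0.0358,0.0388,0.0],[40,0.0,-0.0537,0.0581,0.0],[40,0.0,-0.0715,0.0775,0.0],[40,0.0,-0.0894,0.0969,0.0]]
```

View pics/s5.png

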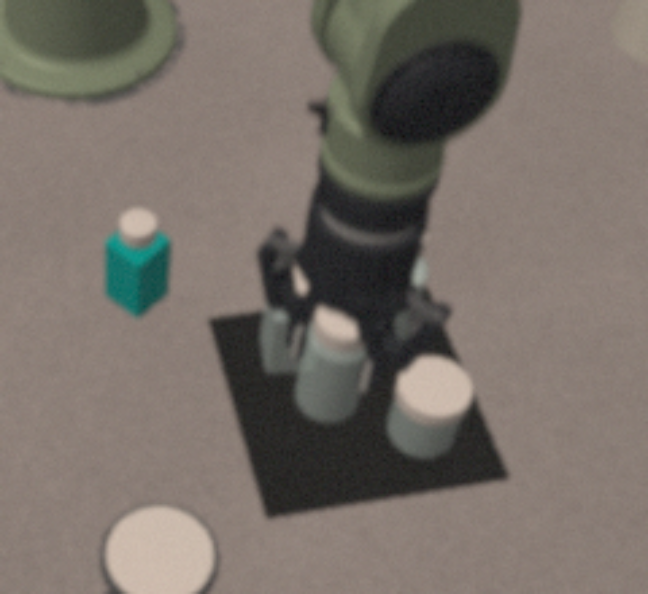

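The bottle is lifted upright at crop (330,370), with −2.2 N on the wrist matching 0.25 kg. Next I carry it to the mixer above everything.

Call:
carry_out(targets=[[40, -0.028, 0, 0, 0], [40, -0.055, 0, 0, 0], [40, -0.083, 0, 0, 0], [40, -0.11, 0, 0, 0], [40, -0.138, 0, 0, 0]])

```text
t: 9.62
eef_pos: [0.5082, 0.2452, 0.2613]
ee_rot: [[-0.002, 0.468, 0.884], [-0.001, 0.884, -0.468], [-1.0, -0.001, -0.001]]
ft_force: [1.0, 0.5, -2.5]
gripper_width: 0.0465
```

Call:
carry_out(targets=[[40, -0.028, 0, 0, 0], [40, -0.028, -0.02, 0.013, 0], [40, -0.028, -0.041, 0.026, 0], [40, -0.028, -0.061, 0.039, 0], [40, -0.028, -0.082, 0.052, 0]])

```text
t: 10.03
eef_pos: [0.5162, 0.1478, 0.2883]
ee_rot: [[-0.001, 0.467, 0.884], [-0.0, 0.884, -0.467], [-1.0, -0.001, -0.001]]
ft_force: [0.0, 0.7, -1.7]
gripper_width: 0.0468
```

Call:
carry_out(targets=[[40, 0, -0.02, 0.013, 0], [40, 0, -0.041, 0.026, 0], [40, 0, -0.059, 0.045, 0], [40, 0, -0.077, 0.065, 0], [40, 0, -0.095, 0.084, 0]])

```text
t: 10.45
eef_pos: [0.5462, 0.0241, 0.2882]
ee_rot: [[-0.001, 0.468, 0.884], [0.0, 0.884, -0.468], [-1.0, -0.0, -0.001]]
ft_force: [0.9, 0.5, -3.6]
gripper_width: 0.0464
```

Call:
carry_out(targets=[[40, 0, -0.018, 0.019, 0], [40, 0, -0.036, 0.039, 0], [40, 0, -0.054, 0.058, 0], [40, 0, -0.072, 0.078, 0], [40, 0, -0.089, 0.097, 0]])

```text
t: 10.87
eef_pos: [0.5903, -0.1, 0.2879]
ee_rot: [[-0.002, 0.468, 0.884], [0.0, 0.884, -0.468], [-1.0, -0.0, -0.002]]
ft_force: [0.4, 1.2, -1.7]
gripper_width: 0.0469
```

Call:
carry_out(targets=[[40, 0, -0.018, 0.019, 0], [40, 0, -0.036, 0.039, 0], [40, 0, -0.054, 0.058, 0], [40, 0, -0.072, 0.078, 0], [40, 0, -0.089, 0.097, 0]])

```text
t: 11.28
eef_pos: [0.6345, -0.224, 0.2877]
ee_rot: [[-0.002, 0.468, 0.884], [0.001, 0.884, -0.468], [-1.0, -0.0, -0.002]]
ft_force: [0.2, 0.8, -1.8]
gripper_width: 0.0463
```

```bash
python3 - <<'E'
from plan import *
p,th,s=cur(); print(s['t'],p,th,s['ft_force'],s['gripper_width'],s['q'])
e=(.635,-.223,.16)
rows(p,th,lin(p,th,e,62.3,10),40)
E
```

```text
11.2833 [ 0.63449107 -0.22399131  0.28768164] 62.09306971171721 [ 0.20944973  0.81194456 -1.83900239] 0.04628521098885715 [-4.48967345e-01  5.45700216e-01  2.90774774e-01  1.31788935e+00
 -4.00231428e-06  3.81005584e-02]
[[40,0.0128,0.0001,-0.0,-0.0],[40,0.0255,0.0002,-0.0,-0.001],[40,0.0383,0.0003,-0.0,-0.001],[40,0.0511,0.0004,-0.0,-0.001],[40,0.0638,0.0006,-0.0,-0.002]]
[[40,0.0128,0.0001,-0.0,-0.0],[40,0.0255,0.0002,-0.0,-0.001],[40,0.0383,0.0003,-0.0,-0.001],[40,0.0511,0.0004,-0.0,-0.001],[40,0.0638,0.0006,-0.0,-0.002]]
```

Call:
carry_out(targets=[[40, 0.02, 0, 0, 0], [40, 0.05, 0, 0, 0], [40, 0.08, 0, 0, 0], [40, 0.11, 0, 0, 0], [40, 0.13, 0, 0, 0]])

```text
t: 11.7
eef_pos: [0.6325, -0.2219, 0.1545]
ee_rot: [[-0.005, 0.468, 0.884], [0.002, 0.884, -0.468], [-1.0, -0.0, -0.006]]
ft_force: [-0.1, 0.3, -2.1]
gripper_width: 0.047
```

```bash
python3 - <<'E'
from plan import *
ims,ds=camera('scene'); cv2.imwrite('pics/s6.png',cv2.resize(ims[170:390,50:290],None,fx=2.7,fy=2.7))
it,dt=camera('top'); cv2.imwrite('pics/t6.png',cv2.resize(it[50:250,350:580],None,fx=2.7,fy=2.7))
p,th,s=cur(); print(s['t'],p,th,s['ft_force'],s['gripper_width'])
E
```

```text
11.8 [ 0.63105408 -0.2210979   0.15331497] 62.1017412218708 [ 0.29960589  0.34488426 -2.41214572] 0.04658487319870551
```

View pics/s6.png

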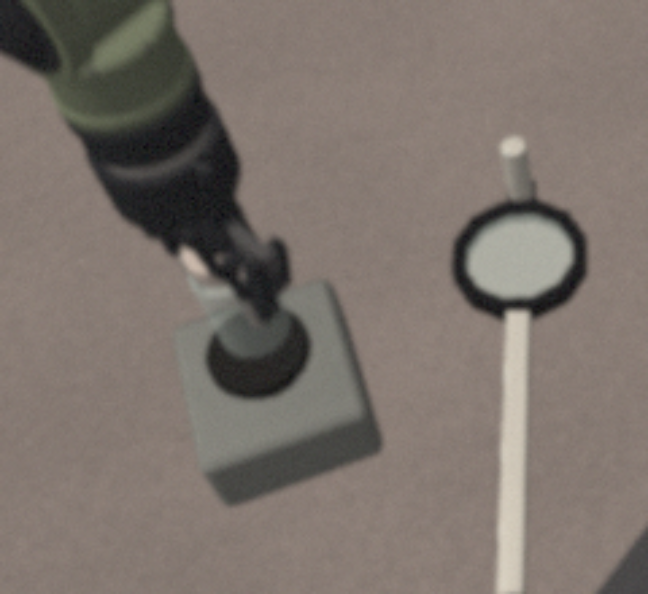

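View pics/t6.png

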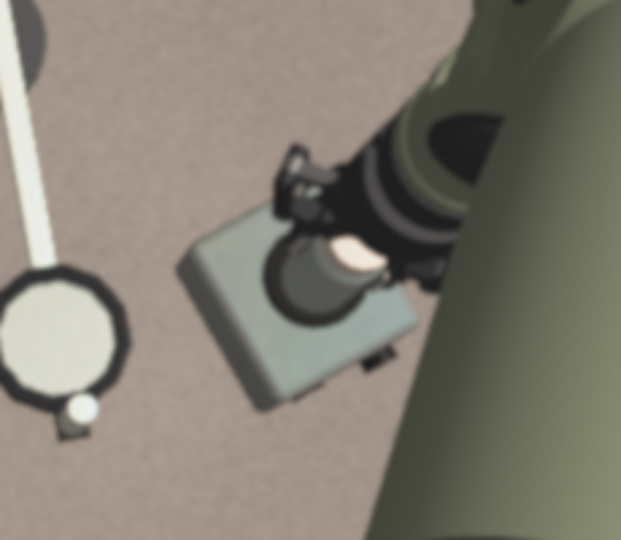

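The bottle hangs above the pad, with its base at scene crop (250,330) and the pad disc at (258,345). I'll correct about 4 mm and then press.

Call:
carry_out(targets=[[40, 0, 0, 0.004, 0], [40, 0, 0, 0.004, 0], [40, 0, 0, 0.004, 0], [40, 0, 0, 0.004, 0], [40, 0, 0, 0.004, 0]])

```text
t: 12.22
eef_pos: [0.6389, -0.2249, 0.1607]
ee_rot: [[0.002, 0.468, 0.884], [-0.001, 0.884, -0.468], [-1.0, 0.0, 0.002]]
ft_force: [-0.1, -0.4, -1.9]
gripper_width: 0.0468
```

```bash
python3 - <<'E'
from plan import *
p,th,s=cur(); print(s['t'],p,th,s['ft_force'],s['gripper_width'],s['ee_rot'])
E
```

```text
12.2167 [ 0.63889018 -0.22490692  0.1607176 ] 62.112558419641395 [-0.0546701  -0.40550787 -1.86201159] 0.046756061946483345 [[ 2.06380429e-03  4.67736092e-01  8.83865764e-01]
 [-9.78582803e-04  8.83868168e-01 -4.67735079e-01]
 [-9.99997392e-01  1.00377827e-04  2.28184942e-03]]
```

Call:
carry_out(targets=[[40, 0, 0, -0.004, 0], [40, 0, 0, -0.004, 0], [40, 0, 0, -0.004, 0], [40, 0, 0, -0.004, 0], [40, 0, 0, -0.004, 0]])

```text
t: 12.63
eef_pos: [0.6346, -0.2227, 0.1593]
ee_rot: [[0.0, 0.468, 0.884], [-0.0, 0.884, -0.468], [-1.0, 0.0, 0.0]]
ft_force: [-0.3, -0.2, -1.5]
gripper_width: 0.0467
```

Call:
carry_out(targets=[[40, 0.003, 0, 0, 0], [40, 0.006, 0, 0, 0], [40, 0.01, 0, 0, 0], [40, 0.014, 0, 0, 0], [40, 0.018, 0, 0, 0]])

```text
t: 13.05
eef_pos: [0.6345, -0.2227, 0.1406]
ee_rot: [[-0.0, 0.468, 0.884], [0.0, 0.884, -0.468], [-1.0, -0.0, -0.001]]
ft_force: [0.1, -0.0, -3.1]
gripper_width: 0.0468
```

Call:
carry_out(targets=[[40, 0.002, 0, 0, 0], [40, 0.004, 0, 0, 0], [40, 0.006, 0, 0, 0], [40, 0.008, 0, 0, 0], [40, 0.01, 0, 0, 0]])

```text
t: 13.47
eef_pos: [0.6344, -0.2227, 0.1319]
ee_rot: [[0.0, 0.468, 0.884], [-0.0, 0.884, -0.468], [-1.0, -0.0, 0.0]]
ft_force: [-3.5, 1.9, 6.8]
gripper_width: 0.0468
```

Call:
carry_out(targets=[[40, 0.001, 0, 0, 0], [40, 0.002, 0, 0, 0], [40, 0.003, 0, 0, 0], [40, 0.004, 0, 0, 0], [40, 0.004, 0, 0, 0]])

```text
t: 13.88
eef_pos: [0.6345, -0.2227, 0.1283]
ee_rot: [[0.0, 0.468, 0.884], [-0.0, 0.884, -0.468], [-1.0, -0.0, 0.0]]
ft_force: [-4.1, 1.4, 8.5]
gripper_width: 0.0465
```

Call:
carry_out(targets=[[40, 0.001, 0, 0, 0], [40, 0.002, 0, 0, 0], [40, 0.002, 0, 0, 0], [40, 0.003, 0, 0, 0], [40, 0.003, 0, 0, 0]])

```text
t: 14.3
eef_pos: [0.6346, -0.2227, 0.1265]
ee_rot: [[0.001, 0.468, 0.884], [-0.001, 0.884, -0.468], [-1.0, -0.0, 0.001]]
ft_force: [-6.8, 2.9, 12.5]
gripper_width: 0.0468
```

```bash
python3 - <<'E'
from plan import *
ims,ds=camera('scene'); cv2.imwrite('pics/s7.png',cv2.resize(ims[220:370,80:240],None,fx=4,fy=4))
p,th,s=cur(); print(s['t'],p,th,s['ft_force'],s['moment'],s['gripper_width'])
E
```

```text
14.35 [ 0.63456317 -0.22273811  0.12654879] 62.11236633908248 [-6.28820025  1.87815745 12.96181014] [0.65659369 1.45031273 0.06974147] 0.04646516194858298
```

View pics/s7.png

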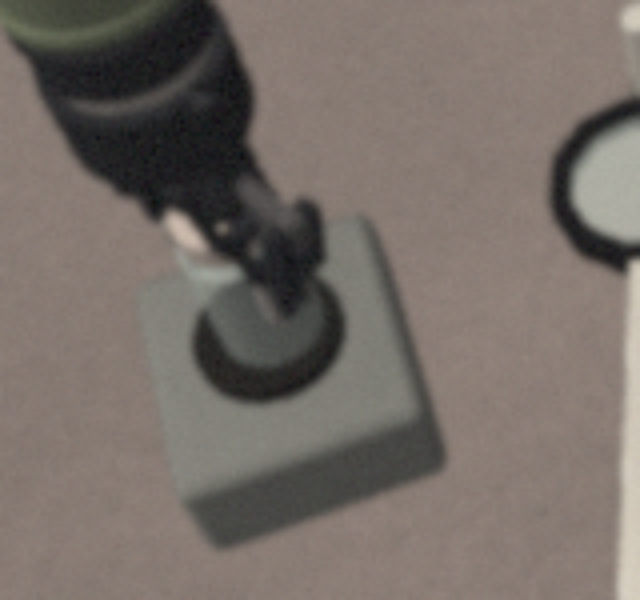

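The bottle presses on the pad, roughly centred with its base at crop (268,330) and the pad at (268,335). I'll add a little to confirm the stop, then hold.

Call:
carry_out(targets=[[40, 0.001, 0, 0, 0], [40, 0.001, 0, 0, 0], [40, 0.002, 0, 0, 0], [40, 0.002, 0, 0, 0], [40, 0.002, 0, 0, 0]])

```text
t: 14.77
eef_pos: [0.6347, -0.2228, 0.1264]
ee_rot: [[0.002, 0.468, 0.884], [-0.001, 0.884, -0.468], [-1.0, -0.0, 0.002]]
ft_force: [-8.9, 2.5, 22.9]
gripper_width: 0.0465
```

Call:
carry_out(targets=[[40, 0, 0, 0, 0], [40, 0, 0, 0, 0], [40, 0, 0, 0, 0], [40, 0, 0, 0, 0], [40, 0, 0, 0, 0]])

```text
t: 15.18
eef_pos: [0.6347, -0.2228, 0.1264]
ee_rot: [[0.002, 0.468, 0.884], [-0.001, 0.884, -0.468], [-1.0, -0.0, 0.002]]
ft_force: [-10.4, 4.0, 22.5]
gripper_width: 0.0466
```

The force is 22.5 N and z no longer changes, so the pad is at its stop. I'll hold for more than a second.

Call:
carry_out(targets=[[40, 0, 0, 0, 0], [40, 0, 0, 0, 0], [40, 0, 0, 0, 0], [40, 0, 0, 0, 0], [40, 0, 0, 0, 0]])

```text
t: 15.6
eef_pos: [0.6347, -0.2228, 0.1264]
ee_rot: [[0.002, 0.468, 0.884], [-0.001, 0.884, -0.468], [-1.0, -0.0, 0.002]]
ft_force: [-9.3, 3.6, 22.9]
gripper_width: 0.0467
```

Call:
carry_out(targets=[[40, 0, 0, 0, 0], [40, 0, 0, 0, 0], [40, 0, 0, 0, 0], [40, 0, 0, 0, 0], [40, 0, 0, 0, 0]])

```text
t: 16.02
eef_pos: [0.6347, -0.2228, 0.1264]
ee_rot: [[0.002, 0.468, 0.884], [-0.001, 0.884, -0.468], [-1.0, -0.0, 0.002]]
ft_force: [-9.5, 3.7, 21.8]
gripper_width: 0.0467
```

Call:
carry_out(targets=[[40, 0, 0, 0, 0], [40, 0, 0, 0, 0], [40, 0, 0, 0, 0], [40, 0, 0, 0, 0], [40, 0, 0, 0, 0]])

```text
t: 16.43
eef_pos: [0.6347, -0.2228, 0.1264]
ee_rot: [[0.002, 0.468, 0.884], [-0.001, 0.884, -0.468], [-1.0, -0.0, 0.002]]
ft_force: [-10.8, 3.3, 22.0]
gripper_width: 0.0468
```

Call:
carry_out(targets=[[40, -0.005, 0, 0, 0], [40, -0.01, 0, 0, 0], [40, -0.02, 0, 0, 0], [40, -0.04, 0, 0, 0], [40, -0.06, 0, 0, 0]])

```text
t: 16.85
eef_pos: [0.6343, -0.2226, 0.1819]
ee_rot: [[-0.001, 0.468, 0.884], [0.001, 0.884, -0.468], [-1.0, 0.0, -0.002]]
ft_force: [0.4, 0.5, -2.0]
gripper_width: 0.0465
```

```bash
python3 - <<'E'
from plan import *
p,th,s=cur(); print(s['t'],p,th,s['ft_force'],s['moment'],s['gripper_width'])
a=(.6345,-.2225,.29); b=(.56,-.02,.29); e=(.613,.129,.29)
w=lin(p,th,a,th,5)+lin(a,th,b,61,8)+lin(b,61,e,60.6,7)
rows(p,th,w,40)
E
```

```text
16.85 [ 0.63430827 -0.22255744  0.18188042] 62.10460182692107 [ 0.37039566  0.49635971 -2.02751668] [ 0.00244731 -0.02732539 -0.02591315] 0.046530673687248315
[[40,-0.0216,0.0,0.0,0.0],[40,-0.0432,0.0001,0.0001,0.0],[40,-0.0649,0.0001,0.0001,0.0],[40,-0.0865,0.0001,0.0001,0.0],[40,-0.1081,0.0001,0.0001,0.0]]
[[40,0.0,0.018,-0.0201,0.002],[40,0.0,0.036,-0.0401,0.005],[40,0.0,0.054,-0.0602,0.007],[40,0.0,0.0721,-0.0803,0.01],[40,0.0,0.0901,-0.1004,0.012]]
[[40,0.0,0.0178,-0.0203,0.002],[40,0.0,0.0355,-0.0406,0.005],[40,0.0,0.0533,-0.0609,0.007],[40,0.0,0.0756,-0.0644,0.008],[40,0.0,0.0979,-0.0679,0.009]]
[[40,0.0,0.0223,-0.0037,0.001],[40,0.0,0.0446,-0.0075,0.002],[40,0.0,0.0668,-0.0112,0.003],[40,0.0,0.0891,-0.015,0.004],[40,0.0,0.1114,-0.0187,0.005]]
```

Call:
carry_out(targets=[[40, -0.022, 0, 0, 0], [40, -0.043, 0, 0, 0], [40, -0.065, 0, 0, 0], [40, -0.087, 0, 0, 0], [40, -0.108, 0, 0, 0]])

```text
t: 17.27
eef_pos: [0.635, -0.2228, 0.2913]
ee_rot: [[0.001, 0.468, 0.884], [-0.0, 0.884, -0.468], [-1.0, 0.0, 0.001]]
ft_force: [0.7, 0.2, -2.3]
gripper_width: 0.0469
```

Call:
carry_out(targets=[[40, 0, 0.018, -0.02, 0.002], [40, 0, 0.036, -0.04, 0.005], [40, 0, 0.054, -0.06, 0.007], [40, 0, 0.072, -0.08, 0.01], [40, 0, 0.09, -0.1, 0.012]])

```text
t: 17.68
eef_pos: [0.5882, -0.0955, 0.2901]
ee_rot: [[0.001, 0.479, 0.878], [0.0, 0.878, -0.479], [-1.0, 0.0, 0.001]]
ft_force: [-0.7, 0.4, -1.3]
gripper_width: 0.0466
```

Call:
carry_out(targets=[[40, 0, 0.018, -0.02, 0.002], [40, 0, 0.036, -0.041, 0.005], [40, 0, 0.053, -0.061, 0.007], [40, 0, 0.076, -0.064, 0.008], [40, 0, 0.098, -0.068, 0.009]])

```text
t: 18.1
eef_pos: [0.5755, 0.0235, 0.2907]
ee_rot: [[0.001, 0.486, 0.874], [-0.0, 0.874, -0.486], [-1.0, 0.001, 0.001]]
ft_force: [0.3, -0.3, -1.9]
gripper_width: 0.0465
```

Call:
carry_out(targets=[[40, 0, 0.022, -0.004, 0.001], [40, 0, 0.045, -0.007, 0.002], [40, 0, 0.067, -0.011, 0.003], [40, 0, 0.089, -0.015, 0.004], [40, 0, 0.111, -0.019, 0.005]])

```text
t: 18.52
eef_pos: [0.6136, 0.1296, 0.2901]
ee_rot: [[0.001, 0.491, 0.871], [0.0, 0.871, -0.491], [-1.0, 0.0, 0.0]]
ft_force: [0.3, 0.3, -1.4]
gripper_width: 0.0463
```

```bash
python3 - <<'E'
from plan import *
it,dt=camera('top'); cv2.imwrite('pics/t8.png',it)
p,th,s=cur(); print(s['t'],p,th,s['ft_force'],s['gripper_width'])
rows(p,th,lin(p,th,(.613,.129,.075),th,10),40)
E
```

```text
18.5667 [0.61446351 0.13361577 0.2898063 ] 60.815763977109356 [ 1.35780886  1.54007674 -1.22766985] 0.046696116287341834
[[40,0.0215,-0.0005,0.0001,0.0],[40,0.043,-0.0009,0.0002,0.0],[40,0.0644,-0.0014,0.0003,0.0],[40,0.0859,-0.0019,0.0004,0.0],[40,0.1074,-0.0024,0.0005,0.0]]
[[40,0.0215,-0.0005,0.0001,0.0],[40,0.043,-0.0009,0.0002,0.0],[40,0.0644,-0.0014,0.0003,0.0],[40,0.0859,-0.0019,0.0004,0.0],[40,0.1074,-0.0024,0.0005,0.0]]
```

Call:
carry_out(targets=[[40, 0.015, 0, 0, 0], [40, 0.035, 0, 0, 0], [40, 0.06, 0, 0, 0], [40, 0.085, 0, 0, 0], [40, 0.11, 0, 0, 0]])

```text
t: 18.98
eef_pos: [0.6133, 0.1285, 0.1792]
ee_rot: [[0.001, 0.491, 0.871], [0.0, 0.871, -0.491], [-1.0, 0.001, 0.001]]
ft_force: [-0.3, 0.1, -2.7]
gripper_width: 0.0469
```

Call:
carry_out(targets=[[40, 0.025, 0, 0, 0], [40, 0.05, 0, 0, 0], [40, 0.07, 0, 0, 0], [40, 0.085, 0, 0, 0], [40, 0.095, 0, 0, 0]])

```text
t: 19.4
eef_pos: [0.612, 0.1282, 0.083]
ee_rot: [[-0.002, 0.491, 0.871], [-0.0, 0.871, -0.491], [-1.0, -0.001, -0.002]]
ft_force: [-0.4, -0.7, -1.4]
gripper_width: 0.0467
```

Call:
carry_out(targets=[[40, 0.01, 0, 0, 0], [40, 0.015, 0, 0, 0], [40, 0.015, 0, 0, 0], [40, 0.015, 0, 0, 0], [40, 0.015, 0, 0, 0]])

```text
t: 19.82
eef_pos: [0.6137, 0.1285, 0.0713]
ee_rot: [[0.002, 0.491, 0.871], [0.0, 0.871, -0.491], [-1.0, 0.001, 0.001]]
ft_force: [0.8, -0.2, -1.8]
gripper_width: 0.0466
```

```bash
python3 - <<'E'
from plan import *
p,th,s=cur(); print(s['t'],p,th,s['ft_force'],s['gripper_width'])
ims,ds=camera('scene'); cv2.imwrite('pics/s9.png',cv2.resize(ims[220:400,240:440],None,fx=3.3,fy=3.3))
it,dt=camera('top'); cv2.imwrite('pics/t9.png',cv2.resize(it[90:240,200:380],None,fx=4,fy=4))
E
```

```text
19.8167 [0.61374694 0.12850403 0.07128619] 60.620064046899934 [ 0.82500573 -0.22548638 -1.83412446] 0.04664127023193314
```

View pics/s9.png

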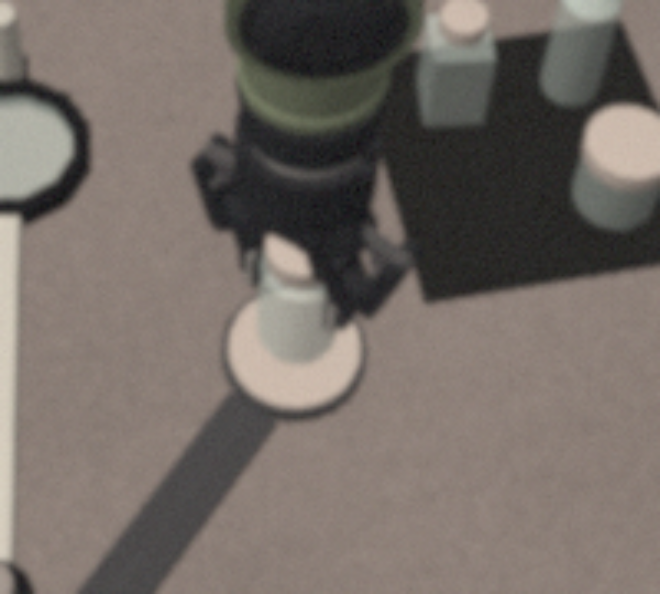

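View pics/t9.png

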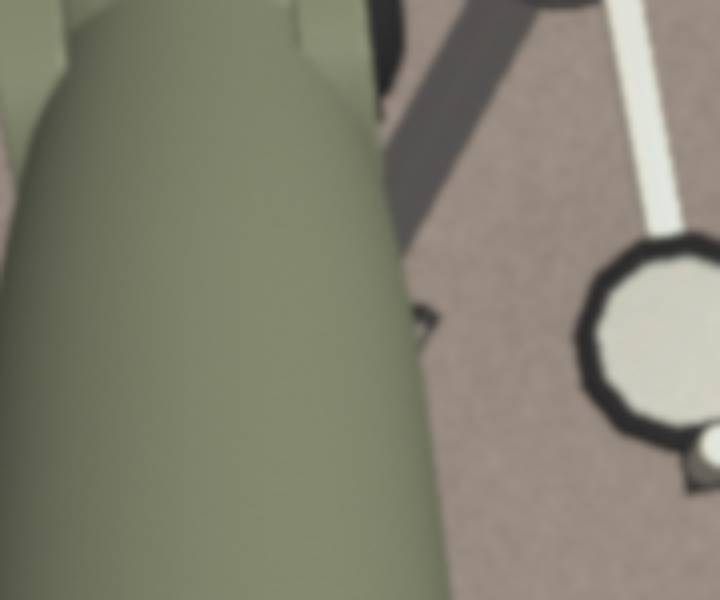

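The bottle hangs upright over the plate disc (scene crop: base (297,340), disc centre (295,352)). I'll lower it gently.

Call:
carry_out(targets=[[40, 0.004, 0, 0, 0], [40, 0.008, 0, 0, 0], [40, 0.012, 0, 0, 0], [40, 0.015, 0, 0, 0], [40, 0.017, 0, 0, 0]])

```text
t: 20.33
eef_pos: [0.6124, 0.1284, 0.0525]
ee_rot: [[-0.001, 0.491, 0.871], [-0.0, 0.871, -0.491], [-1.0, -0.001, -0.001]]
ft_force: [-0.2, 0.0, -3.3]
gripper_width: 0.0466
```

Call:
carry_out(targets=[[40, 0.001, 0, 0, 0], [40, 0.002, 0, 0, 0], [40, 0.003, 0, 0, 0], [40, 0.004, 0, 0, 0], [40, 0.004, 0, 0, 0]])

```text
t: 20.75
eef_pos: [0.613, 0.1284, 0.0506]
ee_rot: [[0.001, 0.491, 0.871], [-0.0, 0.871, -0.491], [-1.0, 0.0, 0.001]]
ft_force: [-2.7, -0.2, 6.4]
gripper_width: 0.0467
```

Contact comes at z 0.0506, exactly as predicted. I'll release and go straight up.

Call:
carry_out(targets=[[40, -0.001, 0, 0, 0], [50, -0.001, 0, 0, 0], [65, -0.001, 0, 0, 0], [85, -0.001, 0, 0, 0], [100, -0.001, 0, 0, 0]])

```text
t: 21.17
eef_pos: [0.6132, 0.1284, 0.0504]
ee_rot: [[0.0, 0.491, 0.871], [0.0, 0.871, -0.491], [-1.0, 0.0, 0.0]]
ft_force: [-0.1, 0.6, 0.1]
gripper_width: 0.0773
```

Call:
carry_out(targets=[[100, 0, 0, 0, 0], [100, 0, 0, 0, 0], [100, 0, 0, 0, 0], [100, -0.01, 0, 0, 0], [100, -0.03, 0, 0, 0]])

```text
t: 21.58
eef_pos: [0.6108, 0.1282, 0.0786]
ee_rot: [[-0.005, 0.491, 0.871], [-0.0, 0.871, -0.491], [-1.0, -0.003, -0.004]]
ft_force: [-0.0, -0.1, 0.3]
gripper_width: 0.0853
```

Call:
carry_out(targets=[[100, -0.035, 0, 0, 0], [100, -0.07, 0, 0, 0], [100, -0.105, 0, 0, 0], [100, -0.14, 0, 0, 0], [100, -0.175, 0, 0, 0]])

```text
t: 22.0
eef_pos: [0.6125, 0.1284, 0.258]
ee_rot: [[0.001, 0.491, 0.871], [0.0, 0.871, -0.491], [-1.0, 0.0, 0.001]]
ft_force: [1.3, 0.3, -0.1]
gripper_width: 0.0855
```

```bash
python3 - <<'E'
from plan import *
p,th,s=cur(); print(s['t'],p,th,s['ft_force'],s['gripper_width'])
ims,ds=camera('scene'); cv2.imwrite('pics/s10.png',ims); np.savez('s10.npz',p=ims,d=ds)
C=cloud('scene',ds)
m=(ims.min(2)>140)&(C[...,2]>.105)&(C[...,2]<.118)&(abs(C[...,0]-.613)<.05)&(abs(C[...,1]-.129)<.05); v,u=np.nonzero(m); print('cap',m.sum(),onplane('scene',u.mean(),v.mean(),.112),np.median(C[m],0))
# pin (top) and lens in scene
m=(C[...,2]>.2)&(C[...,2]<.22)&(abs(C[...,0]-.53)<.03)&(abs(C[...,1]+.048)<.03); v,u=np.nonzero(m); print('pin',m.sum(),onplane('scene',u.mean(),v.mean(),.214))
b=(.529,-.0475,.27)
rows(p,th,lin(p,th,(p[0],p[1],.27),th,1)+lin((p[0],p[1],.27),th,b,99.1,9),100)
E
```

```text
22.0 [0.61253471 0.12840457 0.25803908] 60.62080280888452 [ 1.32405804  0.33603513 -0.134941  ] 0.0854656588903833
cap 309 [0.61358188 0.12922185 0.112     ] [0.6133405  0.12903258 0.11159039]
pin 97 [ 0.53589936 -0.04516154  0.214     ]
[[100,-0.012,0.0,0.0,0.0],[100,-0.012,-0.0216,0.0015,-0.075],[100,-0.012,-0.0432,0.003,-0.149],[100,-0.012,-0.0648,0.0045,-0.224],[100,-0.012,-0.0863,0.006,-0.298]]
[[100,0.0,-0.0211,-0.0049,-0.075],[100,0.0,-0.0421,-0.0098,-0.149],[100,0.0,-0.0632,-0.0147,-0.224],[100,0.0,-0.0843,-0.0197,-0.298],[100,0.0,-0.1054,-0.0246,-0.373]]
```

View pics/s10.png

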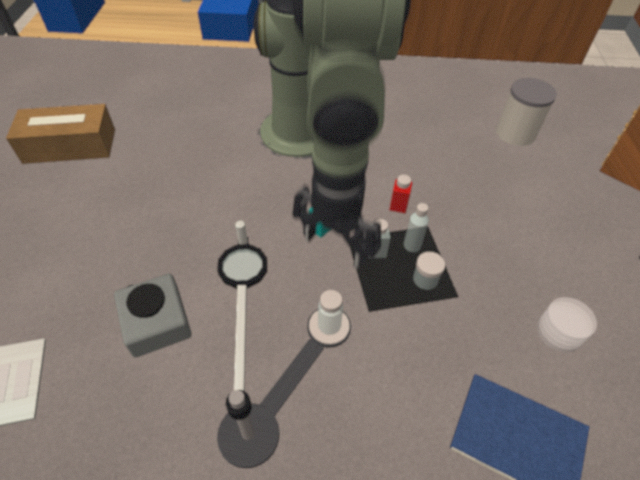

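The bottle stands upright and centred on the plate at (330,312). Its cap reads (0.6135, 0.129) against the plate's (0.613, 0.129). The pin is at (241,228).

Call:
carry_out(targets=[[100, -0.012, 0, 0, 0], [100, -0.012, -0.022, 0.002, -0.075], [100, -0.012, -0.043, 0.003, -0.149], [100, -0.012, -0.065, 0.004, -0.224], [100, -0.012, -0.086, 0.006, -0.298]])

```text
t: 22.47
eef_pos: [0.5753, 0.0499, 0.268]
ee_rot: [[0.001, 0.209, 0.978], [-0.0, 0.978, -0.209], [-1.0, 0.0, 0.001]]
ft_force: [0.7, 0.6, -1.1]
gripper_width: 0.0853
```

Call:
carry_out(targets=[[100, 0, -0.021, -0.005, -0.075], [100, 0, -0.042, -0.01, -0.149], [100, 0, -0.063, -0.015, -0.224], [100, 0, -0.084, -0.02, -0.298], [100, 0, -0.105, -0.025, -0.373]])

```text
t: 22.88
eef_pos: [0.5285, -0.0476, 0.2679]
ee_rot: [[0.001, -0.161, 0.987], [-0.0, 0.987, 0.161], [-1.0, -0.0, 0.001]]
ft_force: [-0.8, -0.7, -0.5]
gripper_width: 0.085
```

Call:
carry_out(targets=[[100, 0, 0, 0, 0], [100, 0.02, 0, 0, 0], [100, 0.045, 0, 0, 0], [100, 0.07, 0, 0, 0], [100, 0.088, 0, 0, 0]])

```text
t: 23.3
eef_pos: [0.5287, -0.0462, 0.178]
ee_rot: [[-0.0, -0.157, 0.988], [0.0, 0.988, 0.157], [-1.0, 0.001, -0.0]]
ft_force: [-0.5, -0.6, 0.6]
gripper_width: 0.0855
```

```bash
python3 - <<'E'
from plan import *
p,th,s=cur(); print(s['t'],p,th,s['ft_force'],s['gripper_width'])
ims,ds=camera('scene'); cv2.imwrite('pics/s11.png',cv2.resize(ims[150:350,150:350],None,fx=3,fy=3))
E
```

```text
23.3 [ 0.52868688 -0.04616274  0.17800557] 99.01255326585799 [-0.54710331 -0.59868198  0.6002969 ] 0.08549483235807508
```

View pics/s11.png

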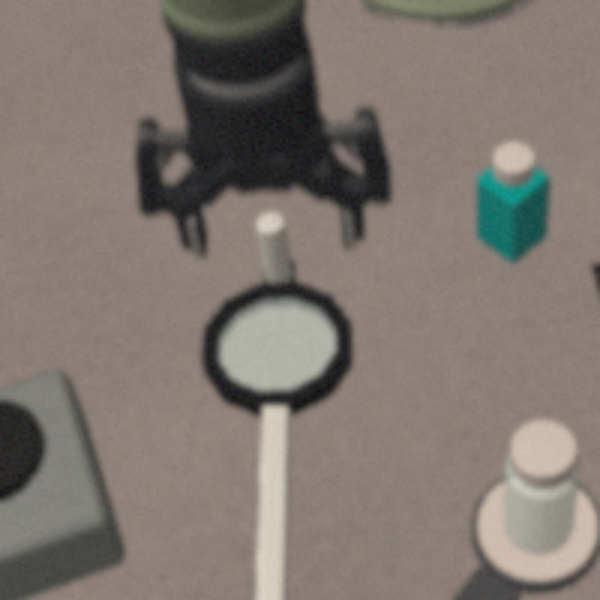

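The pin at crop (270,240) is between the open fingers. I'll close on it.

Call:
carry_out(targets=[[60, 0, 0, 0, 0], [40, 0, 0, 0, 0], [20, 0, 0, 0, 0], [10, 0, 0, 0, 0], [10, 0, 0, 0, 0]])

```text
t: 23.77
eef_pos: [0.53, -0.0468, 0.1805]
ee_rot: [[0.002, -0.158, 0.988], [-0.0, 0.988, 0.158], [-1.0, -0.001, 0.002]]
ft_force: [0.5, 0.0, 0.1]
gripper_width: 0.0258
```

Call:
carry_out(targets=[[10, 0, 0, 0, 0], [10, 0, 0, 0, 0], [10, 0, 0, 0, 0], [10, 0, 0, 0, 0], [10, 0, 0, 0, 0]])

```text
t: 24.18
eef_pos: [0.5298, -0.0469, 0.1805]
ee_rot: [[0.002, -0.157, 0.988], [-0.0, 0.988, 0.157], [-1.0, -0.001, 0.002]]
ft_force: [-0.9, -0.5, 5.4]
gripper_width: 0.0167
```

```bash
python3 - <<'E'
from plan import *
p,th,s=cur(); print(s['t'],p,th,s['gripper_width'],s['ft_force'])
c=np.array([.840,.001]); 
v=p[:2]-c; r=np.hypot(*v); a0=np.degrees(np.arctan2(v[1],v[0]))%360
b=np.array([.6133,.1288])-c; a1=np.degrees(np.arctan2(b[1],b[0])); print(r,a0,a1,np.hypot(*b))
n=15; w=[]
for i in range(1,n+1):
    a=a0+(a1-a0)*i/n; q=c+r*np.array([np.cos(np.radians(a)),np.sin(np.radians(a))]); w.append(((q[0],q[1],p[2]),th+a-a0))
rows(p,th,w,10); print(w[-1])
E
```

```text
24.1833 [ 0.52981225 -0.04685806  0.18045369] 99.06163440269256 0.01672947364783005 [-0.94945821 -0.54016167  5.44015105]
0.3138579841942404 188.7708580036513 150.58827757632037 0.26024167613969906
[[10,0.0,0.0139,0.0004,0.044],[10,0.0,0.0278,0.0014,0.089],[10,0.0,0.0417,0.003,0.133],[10,0.0,0.0555,0.0052,0.178],[10,0.0,0.0691,0.0081,0.222]]
[[10,0.0,0.0139,0.0004,0.044],[10,0.0,0.0278,0.0014,0.089],[10,0.0,0.0417,0.003,0.133],[10,0.0,0.0555,0.0052,0.178],[10,0.0,0.0691,0.0081,0.222]]
[[10,0.0,0.0139,0.0004,0.044],[10,0.0,0.0278,0.0014,0.089],[10,0.0,0.0417,0.003,0.133],[10,0.0,0.0555,0.0052,0.178],[10,0.0,0.0691,0.0081,0.222]]
((np.float64(0.5665941179281377), np.float64(0.1551300032147506), np.float64(0.18045369374146283)), np.float64(60.879053975361614))
```

Call:
carry_out(targets=[[10, 0, 0.014, 0, 0.044], [10, 0, 0.028, 0.001, 0.089], [10, 0, 0.042, 0.003, 0.133], [10, 0, 0.055, 0.005, 0.178], [10, 0, 0.069, 0.008, 0.222]])

```text
t: 24.6
eef_pos: [0.5272, 0.0227, 0.1805]
ee_rot: [[0.003, 0.067, 0.998], [-0.001, 0.998, -0.067], [-1.0, -0.001, 0.003]]
ft_force: [1.2, -1.0, 4.9]
gripper_width: 0.0169
```

Call:
carry_out(targets=[[10, 0, 0.014, 0, 0.044], [10, 0, 0.028, 0.001, 0.089], [10, 0, 0.042, 0.003, 0.133], [10, 0, 0.055, 0.005, 0.178], [10, 0, 0.069, 0.008, 0.222]])

```text
t: 25.02
eef_pos: [0.54, 0.0912, 0.1805]
ee_rot: [[0.003, 0.285, 0.959], [-0.001, 0.959, -0.285], [-1.0, -0.0, 0.003]]
ft_force: [2.2, -1.3, 3.0]
gripper_width: 0.0165
```

Call:
carry_out(targets=[[10, 0, 0.014, 0, 0.044], [10, 0, 0.028, 0.001, 0.089], [10, 0, 0.042, 0.003, 0.133], [10, 0, 0.055, 0.005, 0.178], [10, 0, 0.069, 0.008, 0.222]])

```text
t: 25.43
eef_pos: [0.5675, 0.1548, 0.1805]
ee_rot: [[0.004, 0.489, 0.872], [-0.002, 0.872, -0.489], [-1.0, 0.0, 0.004]]
ft_force: [3.6, -2.9, 2.7]
gripper_width: 0.0166
```

Call:
carry_out(targets=[[10, 0, 0, 0, 0], [10, 0, 0, 0, 0], [10, 0, 0, 0, 0], [10, 0, 0, 0, 0], [10, 0, 0, 0, 0]])

```text
t: 25.85
eef_pos: [0.5673, 0.1543, 0.1805]
ee_rot: [[0.004, 0.486, 0.874], [-0.0, 0.874, -0.486], [-1.0, 0.001, 0.004]]
ft_force: [4.3, -1.8, 5.0]
gripper_width: 0.0165
```

```bash
python3 - <<'E'
from plan import *
p,th,s=cur(); print(s['t'],p,th,s['gripper_width'],s['ft_force'])
c=np.array([.840,.001]);v=p[:2]-c; print(np.hypot(*v),np.degrees(np.arctan2(v[1],v[0])))
rows(p,th,lin(p,th,(.5666,.1551,p[2]),60.9,5),10)
ims,ds=camera('scene'); cv2.imwrite('pics/s12.png',cv2.resize(ims[180:380,230:430],None,fx=3,fy=3)); np.savez('s12.npz',p=ims,d=ds)
C=cloud('scene',ds)
m=(ims.max(2)<80)&(C[...,2]>.15)&(C[...,2]<.17)&(np.hypot(C[...,0]-.613,C[...,1]-.129)<.06); Q=C[m][:,:2]*1000
print(m.sum(),cv2.minEnclosingCircle(Q.astype(np.float32)),cv2.fitEllipse(cv2.convexHull(Q.astype(np.float32))))
E
```

```text
25.85 [0.56725498 0.15425893 0.18048828] 60.90359971329532 0.016493802881238757 [ 4.32749341 -1.77648075  4.95052659]
0.31285483222001814 150.66780757453185
[[10,0.0,0.0001,-0.0002,0.0],[10,0.0,0.0002,-0.0004,0.0],[10,0.0,0.0002,-0.0006,0.0],[10,0.0,0.0003,-0.0008,0.0],[10,0.0,0.0004,-0.001,0.0]]
695 ((609.232177734375, 133.1883544921875), 53.312355041503906) ((612.0731811523438, 130.48208618164062), (90.6983871459961, 101.27471923828125), 68.95458984375)
```

View pics/s12.png

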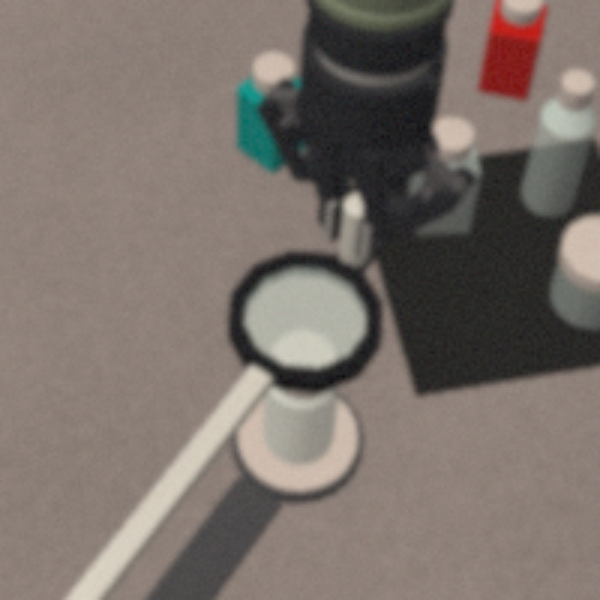

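The lens, at crop (305,320), overhangs the bottle. I'll release, lift off and check with both cameras.

Call:
carry_out(targets=[[20, 0, 0, 0, 0], [40, 0, 0, 0, 0], [70, 0, 0, 0, 0], [100, 0, 0, 0, 0], [100, 0, 0, 0, 0]])

```text
t: 26.32
eef_pos: [0.5644, 0.155, 0.1784]
ee_rot: [[-0.003, 0.486, 0.874], [0.0, 0.874, -0.486], [-1.0, -0.001, -0.002]]
ft_force: [-0.6, 0.8, -0.4]
gripper_width: 0.0646
```

Call:
carry_out(targets=[[100, 0, 0, 0, 0], [100, 0, 0, 0, 0], [100, 0, 0, 0, 0], [100, -0.02, 0, 0, 0], [100, -0.05, 0, 0, 0]])

```text
t: 26.73
eef_pos: [0.5633, 0.1547, 0.2267]
ee_rot: [[-0.007, 0.486, 0.874], [-0.001, 0.874, -0.486], [-1.0, -0.004, -0.005]]
ft_force: [0.9, 0.8, -0.2]
gripper_width: 0.0852
```

Call:
carry_out(targets=[[100, -0.03, 0, 0, 0], [100, -0.06, 0, 0, 0], [100, -0.08, 0, -0.03, 0], [100, -0.08, -0.02, -0.06, 0], [100, -0.08, -0.04, -0.09, 0]])

```text
t: 27.15
eef_pos: [0.4677, 0.1643, 0.3104]
ee_rot: [[0.003, 0.486, 0.874], [0.001, 0.874, -0.486], [-1.0, 0.002, 0.002]]
ft_force: [-0.4, -0.5, 0.0]
gripper_width: 0.0856
```

Call:
carry_out(targets=[[100, 0, -0.03, 0, 0], [100, 0, -0.06, -0.01, 0], [100, 0, -0.09, -0.02, 0], [100, 0, -0.12, -0.03, 0], [100, 0, -0.15, -0.04, 0]])

```text
t: 27.57
eef_pos: [0.3583, 0.0516, 0.3093]
ee_rot: [[0.0, 0.485, 0.874], [-0.0, 0.874, -0.485], [-1.0, 0.0, 0.0]]
ft_force: [0.5, -0.5, 0.4]
gripper_width: 0.0857
```

Call:
carry_out(targets=[[100, 0, -0.03, 0.02, 0], [100, 0, -0.06, 0.04, 0], [100, 0, -0.09, 0.06, 0], [100, 0, -0.12, 0.08, 0], [100, 0, -0.12, 0.08, 0]])

```text
t: 27.98
eef_pos: [0.3719, -0.0969, 0.3095]
ee_rot: [[0.001, 0.493, 0.87], [-0.003, 0.87, -0.493], [-1.0, -0.002, 0.003]]
ft_force: [0.9, -0.2, -0.6]
gripper_width: 0.0854
```

```bash
cat > chk.py <<'E'
from plan import *
import sys
k=sys.argv[1]
p,th,s=cur(); print(s['t'],p,s['ft_force'])
for n in ('scene','top'):
    im,d=camera(n); cv2.imwrite(f'pics/f{n}{k}.png',im); C=cloud(n,d)
    # lens frame: dark ring -> inner hole + outer ellipse
    m=((im.max(2)<75)&(C[...,2]>.14)&(C[...,2]<.175)&(np.hypot(C[...,0]-.613,C[...,1]-.129)<.075)).astype(np.uint8)
    cs,_=cv2.findContours(m,cv2.RETR_CCOMP,cv2.CHAIN_APPROX_NONE)
    for c in cs:
        if len(c)>40:
            e=cv2.fitEllipse(c); print(n,'ring',len(c),np.round(e[0],1),np.round(e[1],1),onplane(n,*e[0],.160).round(4),onplane(n,*e[0],.157).round(4))
    m=(C[...,2]>.205)&(C[...,2]<.222)&(np.hypot(C[...,0]-.567,C[...,1]-.155)<.03)&(im.min(2)>130); v,u=np.nonzero(m)
    if m.sum(): q=onplane(n,u.mean(),v.mean(),.214); print(n,'pin',m.sum(),q.round(4),np.degrees(np.arctan2(q[1]-.001,q[0]-.84)).round(2))
E
python3 chk.py 1
```

```text
27.9833 [ 0.37189261 -0.09689916  0.30949646] [ 0.91284721 -0.21061003 -0.63710479]
scene ring 155 [332.4 285.7] [46.1 51.8] [0.6136 0.1307 0.16  ] [0.6116 0.1307 0.157 ]
scene ring 111 [331.3 285.7] [35.6 42.8] [0.6137 0.1287 0.16  ] [0.6118 0.1287 0.157 ]
scene pin 64 [0.5687 0.1545 0.214 ] 150.49
top ring 270 [272.  158.5] [49.1 49.9] [0.6126 0.1292 0.16  ] [0.6133 0.1294 0.157 ]
top pin 95 [0.5643 0.1552 0.214 ] 150.78
```

View pics/ftop1.png

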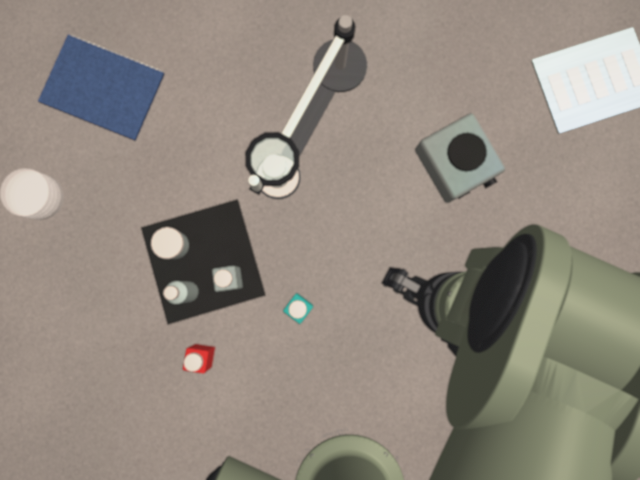

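View pics/fscene1.png

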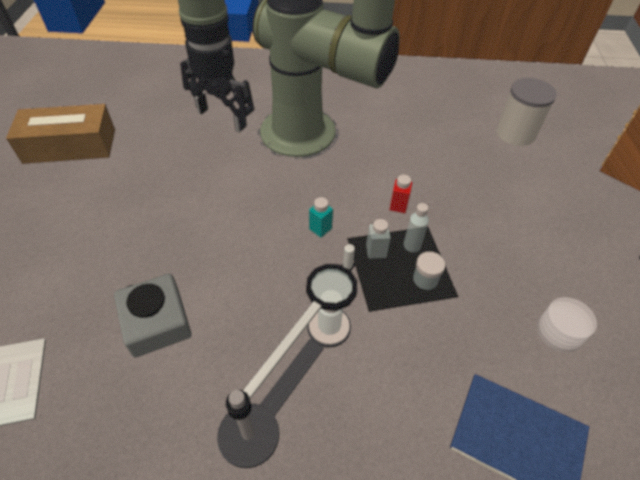

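The top ring at (272,158) puts the lens at (0.613, 0.129), over the bottle's (0.6135, 0.129). The containers are at the same pixels as at the start. I'll let the arm settle, then hand in.

Call:
carry_out(targets=[[100, 0, 0, 0, 0], [100, 0, 0, 0, 0], [100, 0, 0, 0, 0], [100, 0, 0, 0, 0], [100, 0, 0, 0, 0]])

```text
t: 28.5
eef_pos: [0.3713, -0.0908, 0.3094]
ee_rot: [[0.0, 0.485, 0.875], [-0.0, 0.875, -0.485], [-1.0, 0.0, 0.0]]
ft_force: [0.2, -0.9, 0.5]
gripper_width: 0.0856
```

```bash
python3 - <<'E'
from plan import *
im,d=camera('top'); C=cloud('top',d); m=(im.min(2)>150).astype(np.uint8)
n,l,s,c=cv2.connectedComponentsWithStats(m)
for i in range(1,n):
    if s[i,4]>100 and c[i][0]<310: print(c[i].round(1),np.median(C[l==i],0).round(3))
print(cur()[2]['t'],cur()[2]['joint_vel'].round(3)); print(arm.hand_in())
E
```

```text
[271.9 158.8] [0.612 0.129 0.159]
[ 29.6 193.3] [0.578 0.592 0.062]
[282.4 187.5] [0.586 0.117 0.012]
[253.2 179.9] [0.566 0.156 0.213]
[166.8 242.4] [0.48  0.332 0.07 ]
[224.6 278.2] [0.411 0.221 0.1  ]
[175.7 291.9] [0.389 0.301 0.116]
[297.3 308.9] [0.354 0.092 0.096]
[192.6 362. ] [0.264 0.279 0.096]
28.55 [-0.007  0.001  0.003  0.003 -0.001  0.   ]
the job is handed in; nothing more can be done
None
```

The specimen is mixed, standing in the middle of the viewing plate, and the lens is centred over it. I handed the job in at 28.6 s of the 72 s allowed.

- **Magnifier moved first:** the lens started over the mixer, so before mixing I swung it by its grip to a spot midway between the mixer and the plate.
- **Mixing:** I pressed the bottle upright onto the middle of the pad. At about 22 N on the wrist, with the height no longer changing, the pad was against its stop. I held it there for about 1.7 s.
- **Bottle on the plate:** the base touched down at the predicted height. The cap measured (0.6135, 0.129), against (0.613, 0.129) for the plate centre.
- **Lens over the bottle:** the top view put the lens at (0.613, 0.129). The scene view put it within about 2 mm of that, which is the calibration error.
- **Other containers:** the jar's cap reads exactly as at the start. The square bottle's cap reads 2–3 mm off and the slim bottle's two patches merged into one, which I put down to lighting and masks rather than movement. Both stand upright in the pictures.

Two other readings did not agree cleanly. The two cameras differed by 3–4 mm in x on the pad centre, so I aimed between them. The wrist also showed a sideways force of about 10 N while pressing, with no visible tilt or shift.

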